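# Slide the glaze test tiles into the stacking slot

### The job

File the blue and the rust-red glaze test tile in the stacking slot of the plywood board: with the fingertips, slide each tile across the board, lengthways along the fence and through the narrow gate, so that it drops into the slot and lies flat, glazed face up. Send them through one at a time, the first lying flat in the slot before the second goes through the gate; either may go first and the second lies on top of the first. Only push the tiles, do not pick them up, and leave the ring cutter, the wooden stamp and the blue cup where they stand.

Things in the scene. Friction and masses are not known exactly. Their poses are not given: they have to be found in the camera images.
- board: the plywood tile board, 258 x 193 mm, fixed to the table. Frame: origin on the table surface; +x runs along the fence toward the slot, +y toward the fence, z up. Its flat deck, 21 mm above the table, spans x -130 to 50, y -115 to 60 mm and is open at its x = -130 and y = -115 edges. At x = 50, between y = 22 and 60, it ends in a lip and the slot begins
- fence (a point): point on the fence's face at deck height (board frame x -40, y 60, z 21 mm). The fence is a straight strip along the whole board, 12 mm high above the deck, 18 mm thick
- nose (a point): rounded end of the rail at deck height (board frame x 66, y 22, z 21 mm). The rail, 12 mm high, crosses the board from y = -115 to 22 (x 58 to 74); its end and the fence form the gate, 38 mm wide, so a tile passes only lengthways
- gate (a point): point in the board on the lip where the deck ends and the slot begins, at deck height, midway across the 38 mm gate (board frame x 50, y 41, z 21 mm)
- slot (a point): centre of the floor of the stacking slot: a pocket 60 mm long (board x 50 to 110), 38 mm wide (board y 22 to 60), 15 mm deep, its floor 6 mm above the table; two tiles lie in it one on the other, up to about the deck's level. A tile pushed over the lip tips in nose first and drops flat when its rear end has cleared the lip
- blue_tile: the tile with the blue-grey glaze: flat, 34 x 50 x 7 mm (the glaze brings it to 8 or 9), 22 g. Origin: centre of its underside; x along its 34 mm side, y along its 50 mm side, z up out of the glazed face. Starts flat on the open deck, glazed face up, its long side within 35 degrees of the fence's direction; spins easily if pushed at one point only
- rust_tile: the tile with the rust-red glaze: flat, 34 x 50 x 7 mm (the glaze brings it to 8 or 9), 22 g. Origin: centre of its underside; x along its 34 mm side, y along its 50 mm side, z up out of the glazed face. Starts flat on the open deck, glazed face up, its long side within 35 degrees of the fence's direction; spins easily if pushed at one point only
- ring: tin ring cutter, 48 mm across, 22 mm high, on the table past the open x = -130 end of the board; origin at the centre of its underside. Not to be moved
- stamp: small wooden stamp with a knob, 34 x 34 x 58 mm high, standing on the table behind the fence; origin at the centre of its underside. Not to be moved
- cup: light-blue plastic cup, 66 mm across, 66 mm high, standing on the table past the slot's end of the board; origin at the centre of its underside. Not to be moved
Mind the look-alikes: they are no part of the job. Of the things that look like the rust_tile, the smaller one is meant.

How it is judged:
By the outcome, as a careful person would: the job done as asked, in the order asked, and still so for the second after the job is handed in, with the robot touching nothing.
It also fails if it takes over 58 s, if anything falls off the work surface, if the arm or the gripper's body presses on something with over 40 N, if the wrist force passes 120 N, or if a joint passes its speed limit or range.

### The arm

A 7-joint arm with a two-finger parallel gripper is mounted at the origin on a cart in front of the work surface, level with it; the furniture and walls round the work are solid. World frame = base frame: x ahead of the robot, y to its left, z up, the work surface at z = 0. Lengths are in m, angles in rad, forces in N, time in s.
With the tool pointing down it reaches from about 0.375 to 0.925 m from the base axis. Payload 3.1 kg.
Tool frame: the origin (TCP) lies between the finger pads; the fingertips stand 11 mm ahead of it and the grasp point (between the pads) lies 8 mm behind it (manip.tcp_to_tips is the y of the fingertips in the tool frame, in m); y points along the fingers, z is the direction in which the jaws open and shut, and the axes are right-handed (so a half turn about y gives the same grasp; the last joint's range is limited). The gripper opens to 85 mm and grips with 20 to 120 N. Pads are 22 mm wide; open, the fingers measure 114 mm over their backs; the gripper's body (76 mm by 85 mm) begins 54 mm behind the grasp point. The pads swing forward as they close: fully open they stand 13 mm farther back than shut.
Start: joints at [1.092, 0.383, 0.044, 1.598, -0.018, 1.161, -0.05], TCP at [0.242, -0.603, 0.242] pointing down, gripper open.
Joint ranges: [-2.61, 2.61], [-0.41, 2.15], [-1.48, 1.57], [0, 2.5], [-1.57, 4.71], [0.05, 1.97], [-2.85, 2.85]. Speed limits (rad/s): [2.79, 2.79, 3.14, 3.14, 3.14, 3.14, 3.14].

### API

Orientations are given as a unit quaternion [w, x, y, z].
In Python, from station import read_state, viewer, manip gives the robot as it stands.
- The arm moves only by the shell command python3 -m handwheel 'ROWS' [OPENING] [FORCE]. ROWS is JSON, a list of rows, each an object of numbers: "dx", "dy", "dz": the shift along the tool's x, y, z in m; "wx", "wy", "wz": the turn, a rotation vector about the tool's x, y, z in rad. A call has 1 to 20 rows; each row shifts and turns the commanded pose from where the row before left it, along the tool's axes as they then stand; what a row does not reach is not made up. A row lasts 1/8 s, in which the tool goes at most 62.5 mm and 10.7 degrees, less where a joint would pass 70% of its speed; a pose out of reach is approached as far as the arm can. A call is refused whole if a number of a shift passes 0.0625 or a number of a turn 0.188, either way. A call with a gripper value outside its range is refused whole. OPENING is the closure, from 0 (fully open) to 1 (shut), set as the call begins (- or left out, the last holds). The fingers move at their own pace and stop on an object; FORCE is the grip in N (left out, the last holds). Time passes only in rows, so rows that do not move let the fingers close. It gives the time, the measured TCP pose, the force and the opening at its end, in the units of the state.
- read_state(): the state, without advancing time (a new reading comes with each control period).
- viewer.get_image(name): name is "scene" or "top" or "wrist"; returns a dict with "color" (400x640x3 uint8, red, green, blue), "camera_matrix" (3x3 intrinsics, pixels), "T" (4x4, takes a point from camera to world coordinates). Camera axes: x right, y down, z forward; pixel columns grow to the right and rows downward; lengths in m; the calibration is good to about 2 mm. A picture is of the moment at which its call begins. There is no depth.
- manip.job_done(): hands the job in, once; it reports no verdict.
The state is a dict: "time_s": time; "joint_pos": joint angles; "dq": joint speeds; "effort": joint torques, N m; "eef_pos": TCP position; "tool_rot": TCP orientation; "force": force on the tool from outside, world axes, zero at the start; "torque": the same for the moment, N m; "grip_width": finger opening in m.
Only numpy, scipy, OpenCV 4.12 (cv2) and the standard library are available. Lean on these libraries where they do the work, as an engineer would, in place of code of your own. Each camera call takes 0.05 s, during which the arm holds its last target.

## Working session

There is one attempt and no reset: what is moved stays moved. The work goes in short steps, Python scripts to look and compute and a shell command to move; the robot and the scene stay as the last step left them, time stands still between calls to the robot, and variables do not carry over. Pictures are saved under pics/ and viewed, and the job is handed in when it is done.

```bash
ls; mkdir -p pics; python3 - <<'E'
from station import read_state, viewer, manip
import cv2,numpy as np
s=read_state();print(s['time_s'],s['eef_pos'],s['tool_rot'],s['grip_width'],manip.tcp_to_tips)
for n in ['scene','top','wrist']:
    d=viewer.get_image(n);cv2.imwrite(f'pics/{n}0.png',d['color'][:,:,::-1]);np.savez(f'pics/{n}0.npz',**d)
    print(n,d['camera_matrix'].tolist(),np.round(d['T'],4).tolist())
E
```

```text
pics
0.0 [ 0.24122837 -0.6025984   0.24087357] [ 0.1336043  -0.13402592  0.69522961 -0.69342825] 0.08528577728029509 0.011
scene [[388.43564130604466, 0.0, 316.732408667207], [0.0, 388.43564130604466, 201.78304812596403], [0.0, 0.0, 1.0]] [[0.6831, -0.3553, 0.6381, 0.0756], [-0.7301, -0.354, 0.5844, -0.5165], [0.0182, -0.8651, -0.5012, 0.4651], [0.0, 0.0, 0.0, 1.0]]
top [[470.5674135587635, 0.0, 316.39275650890744], [0.0, 470.5674135587635, 199.35359989112575], [0.0, 0.0, 1.0]] [[0.0193, -0.9914, 0.1293, 0.4925], [-0.9997, -0.0175, 0.0154, 0.0029], [-0.013, -0.1296, -0.9915, 1.074], [0.0, 0.0, 0.0, 1.0]]
wrist [[312.6567469171752, 0.0, 315.43038418539294], [0.0, 312.6567469171752, 201.31175598140237], [0.0, 0.0, 1.0]] [[0.3717, -0.8819, -0.29, 0.3168], [-0.9283, -0.354, -0.1133, -0.5742], [-0.0027, 0.3113, -0.9503, 0.3736], [0.0, 0.0, 0.0, 1.0]]
```

View pics/top0.png

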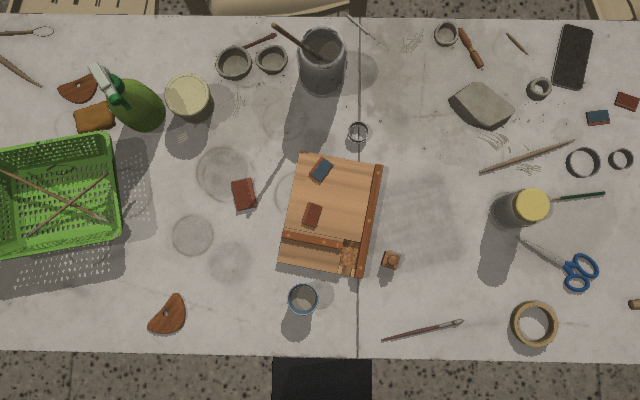

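View pics/scene0.png

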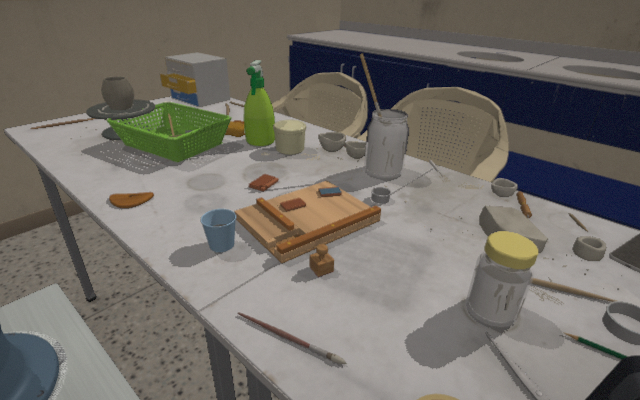

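```bash
python3 - <<'E'
import cv2
im=cv2.imread('pics/top0.png')
c=im[60:310,180:470]
cv2.imwrite('pics/crop0.png',cv2.resize(c,None,fx=2.4,fy=2.4,interpolation=cv2.INTER_CUBIC)[:600])
E
```

```text
(no output)
```

View pics/crop0.png

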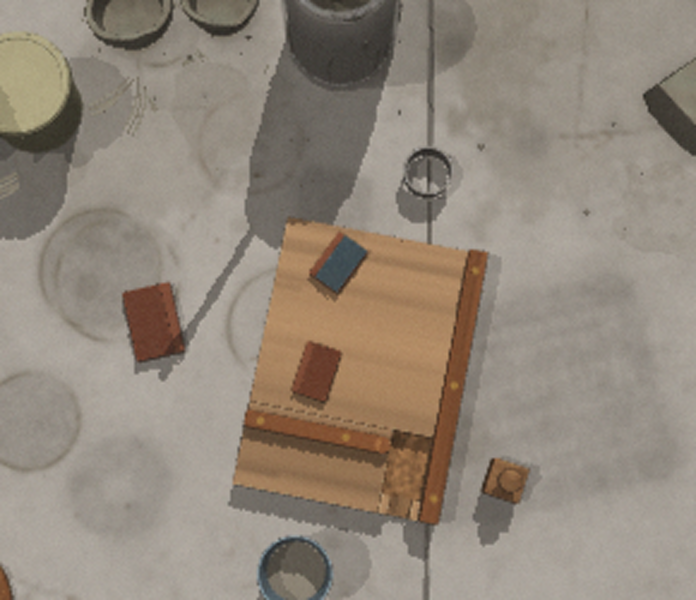

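Candidates for rust_tile: small tile on deck (312,215), larger one off the board (243,195), small one far right (627,101). For blue_tile: the one on the deck (320,170), and a look-alike far right (598,117). I choose the two on the deck: (312,215), the smaller of the rust pair, and (320,170). The crop confirms both lie on the plywood. The ring is at (358,132), the stamp at (391,260), the cup at (303,298).

```bash
cat > h.py <<'E'
import numpy as np,cv2
from scipy.spatial.transform import Rotation as R
from scipy.optimize import least_squares
def ray(d,px,z):
    K=d['camera_matrix'];T=d['T']
    v=T[:3,:3]@np.linalg.solve(K,[px[0],px[1],1.]);o=T[:3,3]
    return o+v*(z-o[2])/v[2]
def proj(d,P):
    T=d['T'];p=T[:3,:3].T@(np.asarray(P)-T[:3,3]);q=d['camera_matrix']@p
    return q[:2]/q[2]
def b2w(b,p):  # b = x,y,yaw
    c,s=np.cos(b[2]),np.sin(b[2]);return np.array([b[0]+c*p[0]-s*p[1],b[1]+s*p[0]+c*p[1],p[2]])
def w2b(b,p):
    c,s=np.cos(b[2]),np.sin(b[2]);x,y=p[0]-b[0],p[1]-b[1];return np.array([c*x+s*y,-s*x+c*y,p[2]])
def fitboard(obs,b0): # obs: list of (d,px,boardpoint)
    f=lambda b:np.concatenate([proj(d,b2w(b,p))-px for d,px,p in obs])
    r=least_squares(f,b0);return r.x,r.fun.reshape(-1,2)
def tool():
    from station import read_state
    s=read_state();q=s['tool_rot'];M=R.from_quat([q[1],q[2],q[3],q[0]]).as_matrix();return s,np.array(s['eef_pos']),M
E
python3 - <<'E'
import cv2
im=cv2.imread('pics/top0.png')
c=im[145:285,270:390]
c=cv2.resize(c,None,fx=4.2,fy=4.2,interpolation=cv2.INTER_CUBIC)
cv2.imwrite('pics/crop1.png',c);print(c.shape)
E
```

```text
(588, 504, 3)
```

View pics/crop1.png

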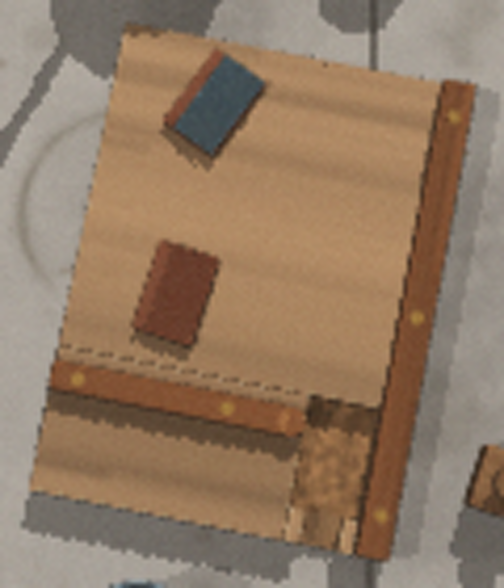

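View pics/wrist0.png

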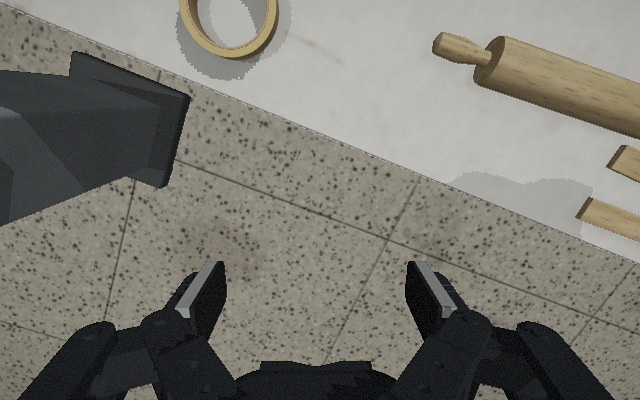

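Crop shows the deck corner at crop (126,30), fence end corners (474,85) and (387,558), rail end near (305,420), rust tile around (175,295), and blue tile around (215,105).

```bash
python3 - <<'E'
from h import *
d=dict(np.load('pics/top0.npz'))
P=[((126,30),(-.130,-.115,.021)),((474,85),(-.130,.078,.033)),((443,80),(-.130,.060,.033)),((387,558),(.128,.078,.033)),((357,553),(.128,.060,.033)),((33,490),(.128,-.115,.021)),((56,362),(.058,-.115,.033)),((49,390),(.074,-.115,.033)),((311,397),(.05,.022,.021))]
obs=[(d,(np.array(c)+.5)/4.2-.5+[270,145],p) for c,p in P]
b,r=fitboard(obs,[.5,.05,3.0]);print(b,np.degrees(b[2]));print(np.round(r,2).tolist())
np.save('board.npy',b)
im=d['color'].astype(np.uint8);hsv=cv2.cvtColor(im,cv2.COLOR_RGB2HSV)
roi=np.zeros(im.shape[:2],np.uint8);roi[150:235,290:350]=1
for n,c in [('blue',(320,170)),('rust',(312,215))]:
    print(n,im[c[1],c[0]],hsv[c[1],c[0]])
m1=((hsv[...,0]>85)&(hsv[...,0]<125)&(roi>0)&(hsv[...,1]>60))
m2=(((hsv[...,0]<9)|(hsv[...,0]>170))&(roi>0)&(hsv[...,2]<125)&(hsv[...,1]>120))
for n,m in [('blue',m1),('rust',m2)]:
    cs,_=cv2.findContours(m.astype(np.uint8),cv2.RETR_EXTERNAL,cv2.CHAIN_APPROX_NONE)
    c=max(cs,key=cv2.contourArea)[:,0,:]
    w=np.array([w2b(b,ray(d,p,.0295)) for p in c])*1000
    rc=cv2.minAreaRect(w[:,:2].astype(np.float32));print(n,len(c),rc,np.round(cv2.boxPoints(rc),0).tolist())
print(b2w(b,(0,0,0)))
E
```

```text
[ 0.59492822 -0.03043148  2.971415  ] 170.24953865617147
[[-0.48, -1.55], [0.56, -0.34], [0.04, -0.61], [1.08, 1.21], [0.09, 0.82], [-0.75, 0.57], [-0.46, -0.26], [-0.23, 0.18], [0.13, -0.26]]
blue [64 76 81] [99 54 81]
rust [103  59  43] [  8 149 103]
blue 6 ((-95.31885528564453, -51.429630279541016), (7.150191307067871, 1.4490950107574463), 81.98675537109375) [[-97.0, -55.0], [-95.0, -55.0], [-94.0, -48.0], [-96.0, -48.0]]
rust 69 ((3.952517032623291, -59.94622802734375), (28.245237350463867, 26.8322696685791), 17.144987106323242) [[-13.0, -51.0], [-6.0, -77.0], [21.0, -69.0], [13.0, -43.0]]
[ 0.59492822 -0.03043148  0.        ]
```

```bash
cat > where.py <<'E'
import sys
from h import *
b=np.load('board.npy')
s,p,M=tool()
c,sn=np.cos(b[2]),np.sin(b[2])
bx=np.array([c,sn,0]);by=np.array([-sn,c,0])
pb=w2b(b,p)*1000
print('t',round(s['time_s'],2),'tcp board mm',np.round(pb,1),'grip',round(s['grip_width'],4),'F',np.round(s['force'],1),'j7',round(s['joint_pos'][6],2))
print('tool axes in board: x',np.round([M[:,0]@bx,M[:,0]@by,M[2,0]],3),'y',np.round([M[:,1]@bx,M[:,1]@by,M[2,1]],3),'z',np.round([M[:,2]@bx,M[:,2]@by,M[2,2]],3))
if len(sys.argv)>1:
    t=b2w(b,np.array([float(v) for v in sys.argv[1:4]])/1000)
    print('tool-frame shift to target mm',np.round(M.T@(t-p)*1000,1))
E
python3 where.py -60 -20 240
python3 - <<'E'
from h import *
d=np.load('pics/wrist0.npz');s,p,M=tool()
print('cam in tool',M.T@(d['T'][:3,3]-p),'cam z in tool',M.T@d['T'][:3,2],'cam x',M.T@d['T'][:3,0])
E
```

```text
t 0.15 tcp board mm [251.6 624.  241.2] grip 0.0856 F [ 0.2 -0.2  0.6] j7 -0.05
tool axes in board: x [0.852 0.524 0.   ] y [ 0.001 -0.002 -1.   ] z [-0.524  0.852 -0.002]
tool-frame shift to target mm [-602.6    1.9 -385.6]
cam in tool [-0.08076599 -0.13246039  0.00127172] cam z in tool [ 3.11227931e-01  9.50335115e-01 -5.86455711e-04] cam x [-6.10074021e-05  6.37083476e-04  9.99999795e-01]
```

```bash
python3 where.py -20 -40 235; python3 -m handwheel '[{"dx":-0.05,"dz":-0.034},{"dx":-0.05,"dz":-0.034},{"dx":-0.05,"dz":-0.034},{"dx":-0.05,"dz":-0.034},{"dx":-0.05,"dz":-0.034},{"dx":-0.05,"dz":-0.034},{"dx":-0.05,"dz":-0.034},{"dx":-0.05,"dz":-0.034},{"dx":-0.05,"dz":-0.034},{"dx":-0.05,"dz":-0.034},{"dx":-0.05,"dz":-0.034},{"dx":-0.03,"dz":-0.03},{"wy":-0.17},{"wy":-0.17},{"wy":-0.17},{"wy":-0.17},{"wy":-0.17},{"wy":-0.17},{}]' 1 20; python3 where.py -20 -40 235
cat > snap.py <<'E'
import sys
from h import *
from station import viewer
for n in sys.argv[2:]:
    d=viewer.get_image(n);t=n+sys.argv[1];cv2.imwrite(f'pics/{t}.png',d['color'][:,:,::-1]);np.savez(f'pics/{t}.npz',**d)
E
python3 snap.py 1 wrist
```

```text
t 0.15 tcp board mm [251.6 624.  241.2] grip 0.0856 F [ 0.2 -0.2  0.6] j7 -0.05
tool axes in board: x [0.852 0.524 0.   ] y [ 0.001 -0.002 -1.   ] z [-0.524  0.852 -0.002]
tool-frame shift to target mm [-579.     7.  -423.5]
t 0.15 tcp board mm [251.6 624.  241.2] grip 0.0856 F [ 0.2 -0.2  0.6] j7 -0.05
tool axes in board: x [0.852 0.524 0.   ] y [ 0.001 -0.002 -1.   ] z [-0.524  0.852 -0.002]
tool-frame shift to target mm [-579.     7.  -423.5]schema error: expected keys dx, dy, dz, wx, wy, wz
```

View pics/wrist1.png

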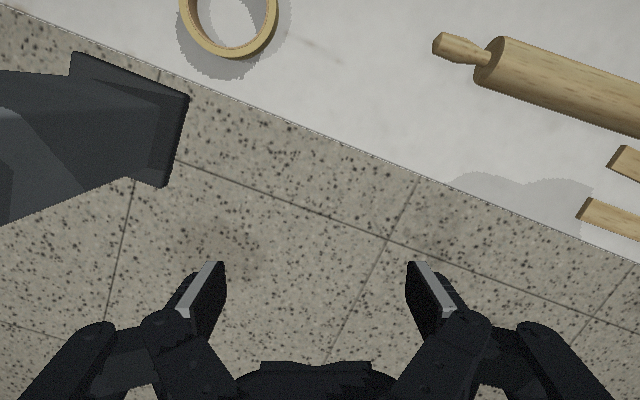

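The call was refused, so nothing moved and the view is unchanged. Retrying with the last row filled in.

```bash
python3 -m handwheel '[{"dx":-0.05,"dz":-0.034},{"dx":-0.05,"dz":-0.034},{"dx":-0.05,"dz":-0.034},{"dx":-0.05,"dz":-0.034},{"dx":-0.05,"dz":-0.034},{"dx":-0.05,"dz":-0.034},{"dx":-0.05,"dz":-0.034},{"dx":-0.05,"dz":-0.034},{"dx":-0.05,"dz":-0.034},{"dx":-0.05,"dz":-0.034},{"dx":-0.05,"dz":-0.034},{"dx":-0.03,"dz":-0.03},{"wy":-0.17},{"wy":-0.17},{"wy":-0.17},{"wy":-0.17},{"wy":-0.17},{"wy":-0.17},{"dx":0}]' 1 20; python3 where.py -20 -40 235
python3 snap.py 2 wrist
```

```text
t 0.2 tcp board mm [251.5 624.1 241.4] grip 0.0853 F [ 0.8 -1.   0.2] j7 -0.05
tool axes in board: x [0.852 0.524 0.   ] y [ 0.001 -0.001 -1.   ] z [-0.524  0.852 -0.002]
tool-frame shift to target mm [-579.     7.  -423.6]schema error: expected keys dx, dy, dz, wx, wy, wz
```

View pics/wrist2.png

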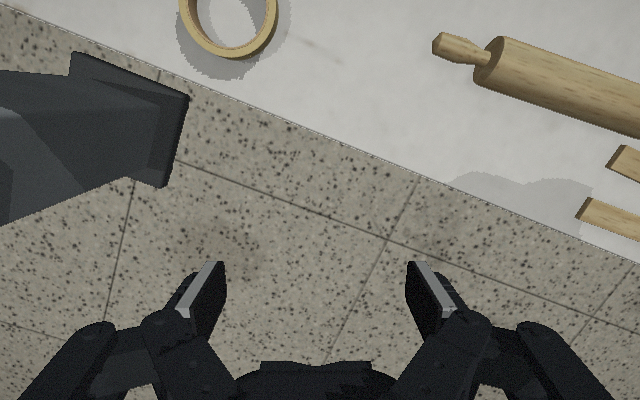

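All six keys are required in every row.

```bash
python3 -m handwheel '[{"dx":-0.05,"dy":0,"dz":-0.034,"wx":0,"wy":0,"wz":0},{"dx":-0.05,"dy":0,"dz":-0.034,"wx":0,"wy":0,"wz":0},{"dx":-0.05,"dy":0,"dz":-0.034,"wx":0,"wy":0,"wz":0},{"dx":-0.05,"dy":0,"dz":-0.034,"wx":0,"wy":0,"wz":0},{"dx":-0.05,"dy":0,"dz":-0.034,"wx":0,"wy":0,"wz":0},{"dx":-0.05,"dy":0,"dz":-0.034,"wx":0,"wy":0,"wz":0},{"dx":-0.05,"dy":0,"dz":-0.034,"wx":0,"wy":0,"wz":0},{"dx":-0.05,"dy":0,"dz":-0.034,"wx":0,"wy":0,"wz":0},{"dx":-0.05,"dy":0,"dz":-0.034,"wx":0,"wy":0,"wz":0},{"dx":-0.05,"dy":0,"dz":-0.034,"wx":0,"wy":0,"wz":0},{"dx":-0.05,"dy":0,"dz":-0.034,"wx":0,"wy":0,"wz":0},{"dx":-0.03,"dy":0,"dz":-0.03,"wx":0,"wy":0,"wz":0},{"dx":0,"dy":0,"dz":0,"wx":0,"wy":-0.17,"wz":0},{"dx":0,"dy":0,"dz":0,"wx":0,"wy":-0.17,"wz":0},{"dx":0,"dy":0,"dz":0,"wx":0,"wy":-0.17,"wz":0},{"dx":0,"dy":0,"dz":0,"wx":0,"wy":-0.17,"wz":0},{"dx":0,"dy":0,"dz":0,"wx":0,"wy":-0.17,"wz":0},{"dx":0,"dy":0,"dz":0,"wx":0,"wy":-0.17,"wz":0},{"dx":0,"dy":0,"dz":0,"wx":0,"wy":0,"wz":0}]' 1 20; python3 where.py -20 -40 235
python3 snap.py 3 wrist
```

```text
time_s: 2.62
eef_pos: [0.6297, -0.013, 0.242]
tool_rot: [0.455, -0.455, 0.541, -0.541]
force: [0.8, -0.4, -0.2]
grip_width: 0.0002
t 2.62 tcp board mm [-31.4 -23.  242. ] grip 0.0002 F [ 0.8 -0.4 -0.2] j7 -0.37
tool axes in board: x [ 0.002  1.    -0.   ] y [ 0. -0. -1.] z [-1.     0.002 -0.   ]
tool-frame shift to target mm [-16.9   7.  -11.4]
```

View pics/wrist3.png

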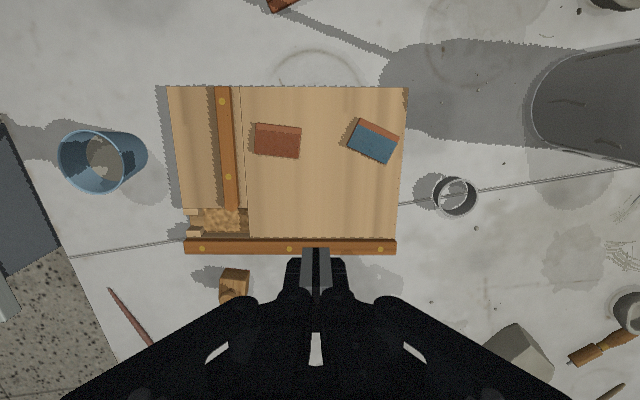

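The wrist view shows the whole board: rust tile at (277,140), blue at (373,141), rail at x≈228, slot at (215,220), fence along y≈246.

```bash
python3 - <<'E'
import cv2
im=cv2.imread('pics/wrist3.png')
c=im[75:265,150:415]
c=cv2.resize(c,None,fx=3,fy=3,interpolation=cv2.INTER_CUBIC)
cv2.imwrite('pics/crop3.png',c);print(c.shape)
E
```

```text
(570, 795, 3)
```

View pics/crop3.png

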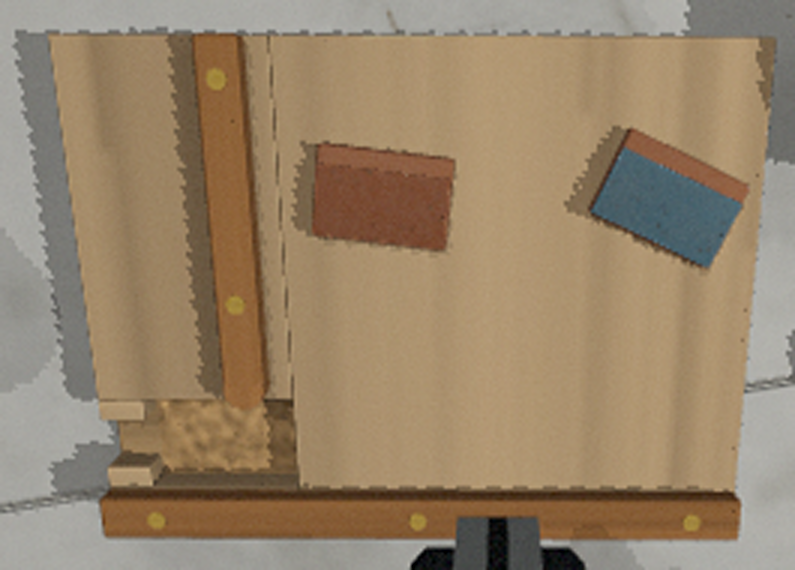

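```bash
python3 - <<'E'
from h import *
d=dict(np.load('pics/wrist3.npz'));dt=dict(np.load('pics/top0.npz'));b0=np.load('board.npy')
cv=lambda c:(np.array(c)+.5)/3-.5+[150,75]
P=[((775,38),(-.130,-.115,.021)),((740,495),(-.130,.060,.033)),((739,538),(-.130,.078,.033)),((104,537),(.128,.078,.033)),((104,494),(.128,.060,.033)),((50,35),(.128,-.115,.021)),((240,35),(.058,-.115,.033)),((193,35),(.074,-.115,.033)),((299,488),(.05,.06,.021))]
obs=[(d,cv(c),p) for c,p in P]
b,r=fitboard(obs,b0);print(b,np.degrees(b[2]));print(np.round(r,2).tolist());np.save('board.npy',b)
for n,c in [('rust',[(317,162),(453,177),(445,250),(313,236)]),('blue',[(625,149),(743,203),(709,268),(591,210)])]:
    w=np.array([w2b(b,ray(d,cv(p),.0295)) for p in c])[:,:2]*1000
    v=(w[0]-w[1]+w[3]-w[2])/2;u=(w[2]-w[1]+w[3]-w[0])/2
    print(n,'c',w.mean(0),'L',np.hypot(*v),'W',np.hypot(*u),'ang',np.degrees(np.arctan2(v[1],v[0])),np.degrees(np.arctan2(-u[0],u[1])))
E
python3 where.py 0 -95 60
```

```text
[ 0.59660292 -0.0305879   2.96620561] 169.9510628171635
[[0.89, -0.69], [1.38, 1.75], [0.46, 0.87], [0.29, 0.66], [-1.62, 1.53], [-0.34, -0.49], [-0.68, -0.73], [-0.62, -0.78], [0.42, -0.5]]
rust c [ 11.21508552 -55.68281007] L 49.00054049593184 W 26.820046731056078 ang -5.976865699369744 -6.7024846361654955
blue c [-92.98264052 -55.50080351] L 48.7043082275171 W 25.42131756692311 ang -24.49500440529932 -25.744418361936876
t 2.67 tcp board mm [-29.6 -23.1 242.1] grip 0.0002 F [ 0.6 -0.7  0.2] j7 -0.37
tool axes in board: x [-0.002  1.    -0.   ] y [ 0. -0. -1.] z [-1.    -0.002 -0.   ]
tool-frame shift to target mm [-72.  182.1 -29.4]
```

```bash
python3 -m handwheel '[{"dx":-0.019,"dy":0.045,"dz":-0.01,"wx":0,"wy":0,"wz":0},{"dx":-0.019,"dy":0.045,"dz":-0.01,"wx":0,"wy":0,"wz":0},{"dx":-0.019,"dy":0.045,"dz":-0.01,"wx":0,"wy":0,"wz":0},{"dx":-0.018,"dy":0.047,"dz":-0.01,"wx":0,"wy":0,"wz":0},{"dx":0,"dy":0.012,"dz":0,"wx":0,"wy":0,"wz":0},{"dx":0,"dy":0.012,"dz":0,"wx":0,"wy":0,"wz":0},{"dx":0,"dy":0,"dz":0,"wx":0,"wy":0,"wz":0}]'; python3 where.py 10 -98 36;python3 snap.py 4 wrist scene; python3 - <<'E'
import cv2
a=cv2.imread('pics/scene4.png')[170:260,220:400]
cv2.imwrite('pics/scene4c.png',cv2.resize(a,None,fx=4,fy=4,interpolation=cv2.INTER_CUBIC))
E
```

```text
time_s: 3.55
eef_pos: [0.6044, 0.0662, 0.0369]
tool_rot: [-0.455, 0.455, -0.541, 0.542]
force: [-0.7, 0.4, -0.2]
grip_width: 0.0001
t 3.55 tcp board mm [  9.2 -96.6  36.9] grip 0.0001 F [-0.7  0.4 -0.2] j7 -0.63
tool axes in board: x [-0.003  1.     0.001] y [-0.002  0.001 -1.   ] z [-1.    -0.003  0.002]
tool-frame shift to target mm [-1.4  0.9 -0.8]
```

View pics/wrist4.png

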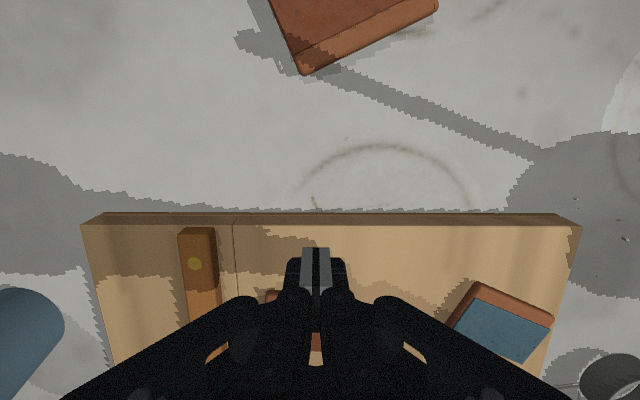

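View pics/scene4c.png

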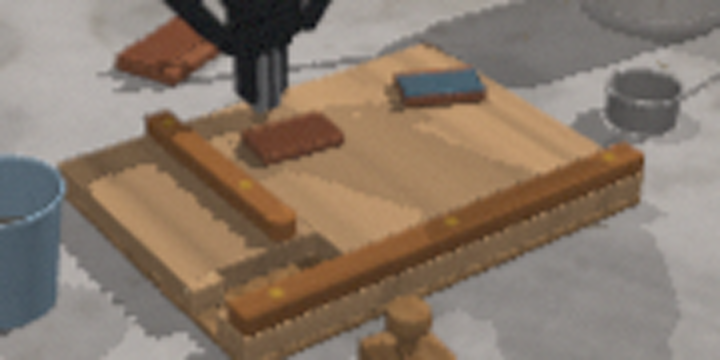

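The fingertips stand on the deck side behind the rust tile (scene crop (265,110)), not touching. Pushing toward the fence.

```bash
python3 -m handwheel '[{"dx":0.008,"dy":0,"dz":0,"wx":0,"wy":0,"wz":0},{"dx":0.008,"dy":0,"dz":0,"wx":0,"wy":0,"wz":0},{"dx":0.008,"dy":0,"dz":0,"wx":0,"wy":0,"wz":0},{"dx":0.008,"dy":0,"dz":0,"wx":0,"wy":0,"wz":0},{"dx":0.008,"dy":0,"dz":0,"wx":0,"wy":0,"wz":0},{"dx":0.008,"dy":0,"dz":0,"wx":0,"wy":0,"wz":0},{"dx":0.008,"dy":0,"dz":0,"wx":0,"wy":0,"wz":0},{"dx":0.008,"dy":0,"dz":0,"wx":0,"wy":0,"wz":0},{"dx":0.008,"dy":0,"dz":0,"wx":0,"wy":0,"wz":0},{"dx":0,"dy":0,"dz":0,"wx":0,"wy":0,"wz":0}]'; python3 where.py 10 14 36;python3 snap.py 5 wrist top; python3 - <<'E'
import cv2
a=cv2.imread('pics/top5.png')[145:285,270:400]
cv2.imwrite('pics/top5c.png',cv2.resize(a,None,fx=4,fy=4,interpolation=cv2.INTER_CUBIC))
E
```

```text
time_s: 4.9
eef_pos: [0.5915, -0.0039, 0.0369]
tool_rot: [-0.456, 0.455, -0.54, 0.541]
force: [1.1, 1.5, 6.1]
grip_width: 0.0001
t 4.9 tcp board mm [  9.7 -25.3  36.9] grip 0.0001 F [1.1 1.5 6.1] j7 -0.51
tool axes in board: x [-0.005  1.     0.   ] y [-0.001  0.    -1.   ] z [-1.    -0.005  0.001]
tool-frame shift to target mm [39.3  0.9 -0.5]
```

View pics/wrist5.png

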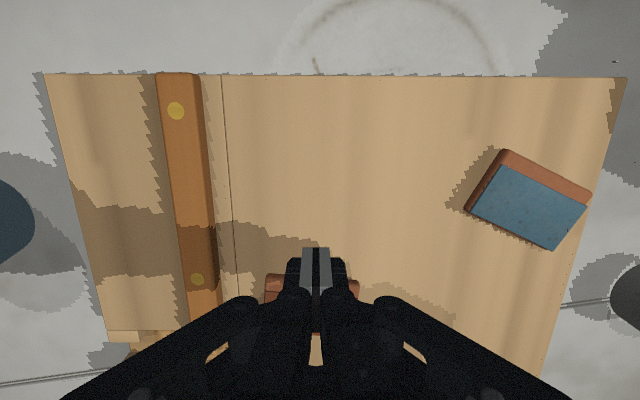

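View pics/top5c.png

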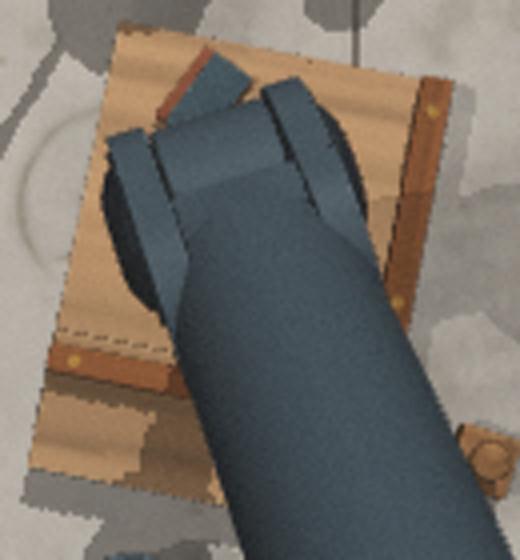

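```bash
python3 snap.py 5 scene; python3 - <<'E'
import cv2
a=cv2.imread('pics/scene5.png')[180:245,240:345]
cv2.imwrite('pics/scene5c.png',cv2.resize(a,None,fx=7,fy=7,interpolation=cv2.INTER_CUBIC))
a=cv2.imread('pics/wrist5.png')[230:350,240:390]
cv2.imwrite('pics/wrist5c.png',cv2.resize(a,None,fx=5,fy=5,interpolation=cv2.INTER_CUBIC))
E
python3 where.py
```

```text
t 5.05 tcp board mm [  9.7 -25.4  36.9] grip -0.0002 F [2.  1.8 6. ] j7 -0.51
tool axes in board: x [-0.005  1.     0.001] y [-0.001  0.001 -1.   ] z [-1.    -0.005  0.001]
```

View pics/scene5c.png

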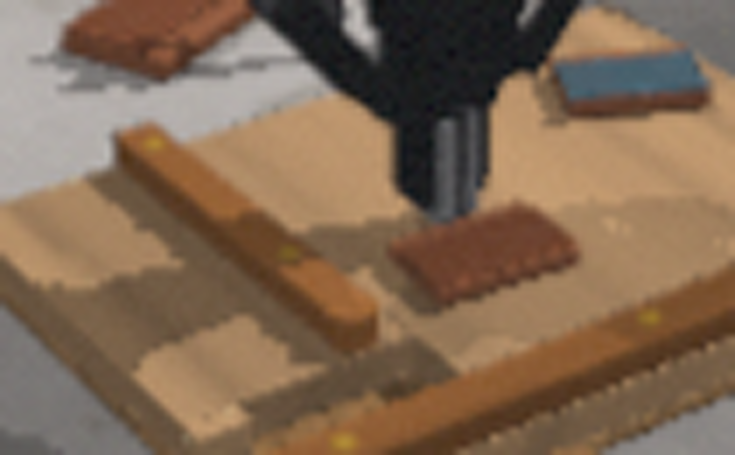

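View pics/wrist5c.png

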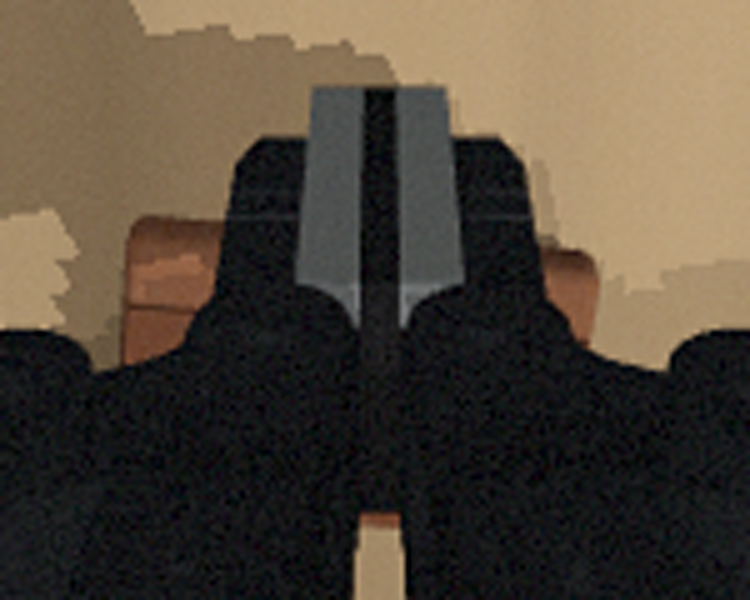

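```bash
python3 - <<'E'
from h import *
b=np.load('board.npy');d=dict(np.load('pics/wrist5.npz'))
for p in [(266,275),(359,281),(315.5,333.5)]: print(w2b(b,ray(d,p,.0295))*1000,w2b(b,ray(d,p,.021))*1000)
for X,Y in [(-14,-11),(14,-11),(-14,11),(14,11)]: print(proj(d,b2w(b,np.array([9.7+X,-25.4+Y,26])/1000)))
E
```

```text
[ 33.62497567 -19.10377252  29.5       ] [ 35.1153269  -13.90565866  21.        ]
[-14.05119959 -15.74131559  29.5       ] [-15.45484469 -10.33909689  21.        ]
[ 8.17633024 17.32773868 29.5       ] [ 8.12192068 24.73728538 21.        ]
[340.71438938 241.44427728]
[285.19272796 241.26153384]
[339.46799673 279.48316183]
[286.26016558 279.33030004]
```

The tile is nearly aligned (right edge px 359, left 266), but 6 N upward suggests that the tips are riding its rounded rim. Backing off, going 2 mm lower, and pushing again.

```bash
python3 -m handwheel '[{"dx":-0.008,"dy":0,"dz":0,"wx":0,"wy":0,"wz":0},{"dx":0,"dy":0,"dz":0,"wx":0,"wy":0,"wz":0}]'; python3 -m handwheel '[{"dx":0,"dy":0.002,"dz":0,"wx":0,"wy":0,"wz":0},{"dx":0,"dy":0,"dz":0,"wx":0,"wy":0,"wz":0}]'; python3 where.py 10 14 36
```

```text
time_s: 5.3
eef_pos: [0.5909, 0.0045, 0.0352]
tool_rot: [0.455, -0.457, 0.541, -0.54]
force: [0.2, 0.8, -0.1]
grip_width: 0.0001
time_s: 5.55
eef_pos: [0.5915, 0.0041, 0.0335]
tool_rot: [0.455, -0.456, 0.541, -0.541]
force: [1.0, -0.9, -0.1]
grip_width: -0.0003
t 5.55 tcp board mm [ 11.1 -33.2  33.5] grip -0.0003 F [ 1.  -0.9 -0.1] j7 -0.52
tool axes in board: x [-0.005  1.     0.001] y [ 0.002  0.001 -1.   ] z [-1.    -0.005 -0.002]
tool-frame shift to target mm [47.2 -2.5  0.8]
```

```bash
python3 -m handwheel '[{"dx":0.007,"dy":0,"dz":0,"wx":0,"wy":0,"wz":0},{"dx":0.007,"dy":0,"dz":0,"wx":0,"wy":0,"wz":0},{"dx":0.007,"dy":0,"dz":0,"wx":0,"wy":0,"wz":0},{"dx":0,"dy":0,"dz":0,"wx":0,"wy":0,"wz":0}]'; python3 where.py;python3 -m handwheel '[{"dx":0.007,"dy":0,"dz":0,"wx":0,"wy":0,"wz":0},{"dx":0.007,"dy":0,"dz":0,"wx":0,"wy":0,"wz":0},{"dx":0,"dy":0,"dz":0,"wx":0,"wy":0,"wz":0}]'; python3 where.py
```

```text
time_s: 6.05
eef_pos: [0.5886, -0.0175, 0.0342]
tool_rot: [-0.455, 0.455, -0.541, 0.541]
force: [-0.5, 0.2, 1.2]
grip_width: -0.0002
t 6.05 tcp board mm [ 10.1 -11.5  34.2] grip -0.0002 F [-0.5  0.2  1.2] j7 -0.49
tool axes in board: x [-0.003  1.     0.001] y [-0.     0.001 -1.   ] z [-1.    -0.003  0.   ]
time_s: 6.42
eef_pos: [0.5863, -0.031, 0.0342]
tool_rot: [-0.455, 0.456, -0.541, 0.541]
force: [-0.3, -0.2, -0.1]
grip_width: 0.0002
t 6.42 tcp board mm [10.1  2.2 34.2] grip 0.0002 F [-0.3 -0.2 -0.1] j7 -0.46
tool axes in board: x [-0.004  1.     0.001] y [ 0.     0.001 -1.   ] z [-1.    -0.004 -0.   ]
```

```bash
python3 -m handwheel '[{"dx":0.006,"dy":0,"dz":0,"wx":0,"wy":0,"wz":0},{"dx":0.004,"dy":0,"dz":0,"wx":0,"wy":0,"wz":0},{"dx":0,"dy":0,"dz":0,"wx":0,"wy":0,"wz":0}]'; python3 where.py;python3 -m handwheel '[{"dx":0.002,"dy":0,"dz":0,"wx":0,"wy":0,"wz":0},{"dx":0,"dy":0,"dz":0,"wx":0,"wy":0,"wz":0}]'; python3 where.py; python3 snap.py 6 wrist scene;python3 - <<'E'
import cv2
a=cv2.imread('pics/scene6.png')[180:245,240:345]
cv2.imwrite('pics/scene6c.png',cv2.resize(a,None,fx=7,fy=7,interpolation=cv2.INTER_CUBIC))
E
```

```text
time_s: 6.8
eef_pos: [0.5846, -0.0403, 0.0342]
tool_rot: [-0.455, 0.456, -0.541, 0.541]
force: [0.0, -0.2, -0.8]
grip_width: 0.0003
t 6.8 tcp board mm [10.1 11.6 34.2] grip 0.0003 F [ 0.  -0.2 -0.8] j7 -0.44
tool axes in board: x [-0.005  1.     0.   ] y [ 0.  0. -1.] z [-1.    -0.005 -0.   ]
time_s: 7.05
eef_pos: [0.5843, -0.0416, 0.0343]
tool_rot: [-0.456, 0.456, -0.541, 0.541]
force: [0.1, 0.1, 0.7]
grip_width: -0.0002
t 7.05 tcp board mm [10.2 13.  34.3] grip -0.0002 F [0.1 0.1 0.7] j7 -0.44
tool axes in board: x [-0.005  1.     0.   ] y [ 0.  0. -1.] z [-1.    -0.005 -0.   ]
```

View pics/scene6c.png

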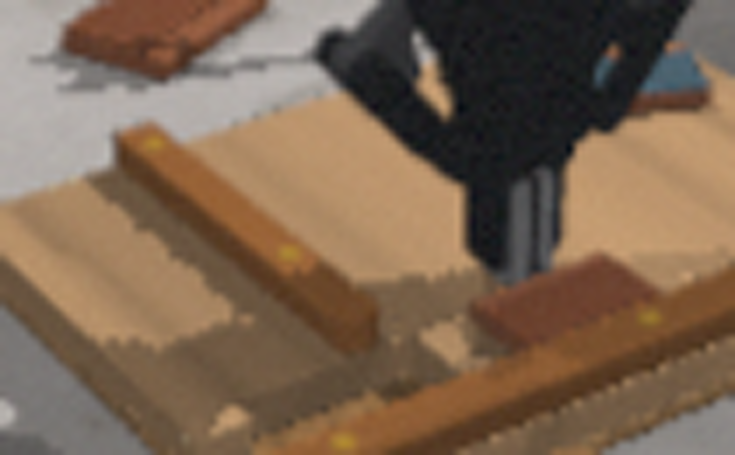

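View pics/wrist6.png

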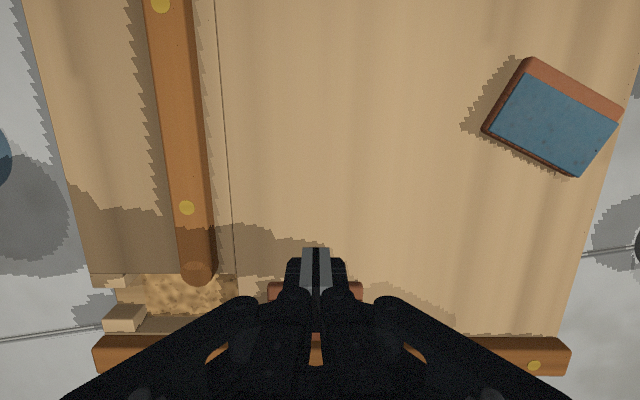

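```bash
python3 -m handwheel '[{"dx":0.002,"dy":0,"dz":0,"wx":0,"wy":0,"wz":0},{"dx":0,"dy":0,"dz":0,"wx":0,"wy":0,"wz":0}]'; python3 -m handwheel '[{"dx":0.002,"dy":0,"dz":0,"wx":0,"wy":0,"wz":0},{"dx":0,"dy":0,"dz":0,"wx":0,"wy":0,"wz":0}]'; python3 where.py
```

```text
time_s: 7.4
eef_pos: [0.5843, -0.043, 0.0344]
tool_rot: [0.456, -0.456, 0.541, -0.541]
force: [0.1, 0.8, -0.2]
grip_width: 0.0001
time_s: 7.65
eef_pos: [0.5843, -0.0432, 0.0346]
tool_rot: [0.457, -0.455, 0.541, -0.54]
force: [2.4, 5.0, -0.3]
grip_width: 0.0002
t 7.65 tcp board mm [ 9.9 14.6 34.6] grip 0.0002 F [ 2.4  5.  -0.3] j7 -0.43
tool axes in board: x [-0.007  1.    -0.003] y [-0.001 -0.003 -1.   ] z [-1.    -0.007  0.001]
```

```bash
python3 -m handwheel '[{"dx":-0.014,"dy":0,"dz":0,"wx":0,"wy":0,"wz":0},{"dx":0,"dy":-0.035,"dz":0,"wx":0,"wy":0,"wz":0},{"dx":0.02,"dy":-0.01,"dz":0.03,"wx":0,"wy":0,"wz":0},{"dx":0.021,"dy":0,"dz":0.03,"wx":0,"wy":0,"wz":0},{"dx":0,"dy":0,"dz":0,"wx":0,"wy":0,"wz":0}]'; python3 where.py -50 42 34; python3 snap.py 7 wrist scene;python3 - <<'E'
import cv2
a=cv2.imread('pics/scene7.png')[180:245,240:345]
cv2.imwrite('pics/scene7c.png',cv2.resize(a,None,fx=7,fy=7,interpolation=cv2.INTER_CUBIC))
E
```

```text
time_s: 8.28
eef_pos: [0.6398, -0.0875, 0.0795]
tool_rot: [-0.453, 0.455, -0.541, 0.543]
force: [-0.5, -0.2, -0.4]
grip_width: 0.0002
t 8.28 tcp board mm [-52.5  48.5  79.5] grip 0.0002 F [-0.5 -0.2 -0.4] j7 -0.34
tool axes in board: x [0.001 1.    0.004] y [-0.002  0.004 -1.   ] z [-1.     0.001  0.002]
tool-frame shift to target mm [-6.7 45.5 -2.6]
```

View pics/scene7c.png

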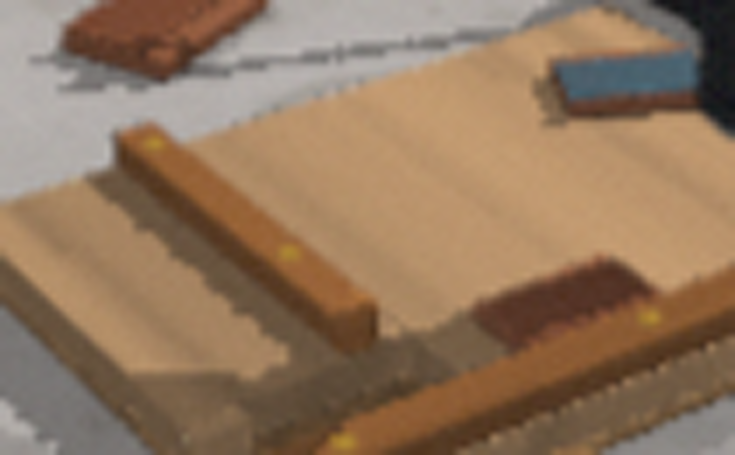

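View pics/wrist7.png

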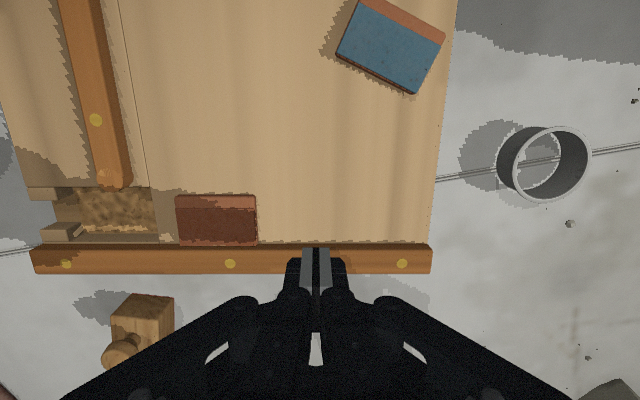

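Rust tile lies flat and parallel at the fence (175–257, 195–243). Lowering behind it, then pushing toward the gate.

```bash
python3 -m handwheel '[{"dx":-0.007,"dy":0.025,"dz":0,"wx":0,"wy":0,"wz":0},{"dx":0,"dy":0.02,"dz":0,"wx":0,"wy":0,"wz":0},{"dx":0,"dy":0,"dz":0,"wx":0,"wy":0,"wz":0}]'; python3 where.py -50 42 34; python3 -m handwheel '[{"dx":0,"dy":0,"dz":-0.008,"wx":0,"wy":0,"wz":0},{"dx":0,"dy":0,"dz":-0.008,"wx":0,"wy":0,"wz":0},{"dx":0,"dy":0,"dz":-0.008,"wx":0,"wy":0,"wz":0},{"dx":0,"dy":0,"dz":-0.008,"wx":0,"wy":0,"wz":0},{"dx":0,"dy":0,"dz":0,"wx":0,"wy":0,"wz":0}]'; python3 where.py;python3 snap.py 8 wrist
```

```text
time_s: 8.75
eef_pos: [0.6385, -0.0741, 0.0332]
tool_rot: [0.456, -0.457, 0.541, -0.54]
force: [0.7, -0.6, 1.3]
grip_width: -0.0003
t 8.75 tcp board mm [-48.9  35.5  33.2] grip -0.0003 F [ 0.7 -0.6  1.3] j7 -0.38
tool axes in board: x [-0.007  1.    -0.   ] y [ 0.002 -0.    -1.   ] z [-1.    -0.007 -0.002]
tool-frame shift to target mm [ 6.5 -0.8  1.1]
time_s: 9.38
eef_pos: [0.607, -0.0698, 0.0343]
tool_rot: [0.456, -0.456, 0.541, -0.54]
force: [0.7, 0.0, 0.2]
grip_width: 0.0002
t 9.38 tcp board mm [-17.   36.8  34.3] grip 0.0002 F [0.7 0.  0.2] j7 -0.39
tool axes in board: x [-0.006  1.     0.   ] y [ 0.001  0.    -1.   ] z [-1.    -0.006 -0.001]
```

View pics/wrist8.png

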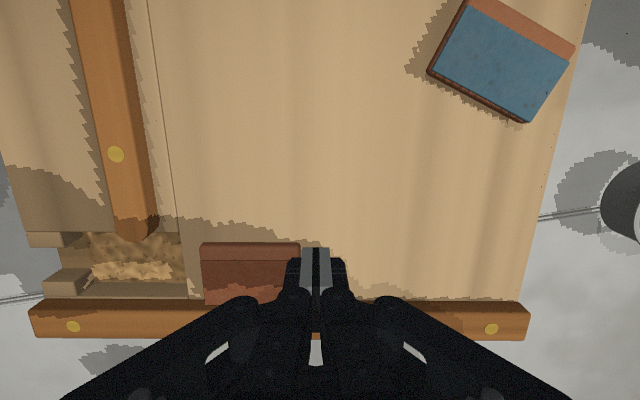

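```bash
python3 -m handwheel '[{"dx":0.005,"dy":0,"dz":0.002,"wx":0,"wy":0,"wz":0},{"dx":0,"dy":0,"dz":-0.007,"wx":0,"wy":0,"wz":0},{"dx":0,"dy":0,"dz":-0.007,"wx":0,"wy":0,"wz":0},{"dx":0,"dy":0,"dz":-0.007,"wx":0,"wy":0,"wz":0},{"dx":0,"dy":0,"dz":0,"wx":0,"wy":0,"wz":0}]'; python3 where.py;python3 snap.py 9 wrist
```

```text
time_s: 10.05
eef_pos: [0.5872, -0.0713, 0.0341]
tool_rot: [0.456, -0.456, 0.541, -0.54]
force: [0.0, -0.9, 0.0]
grip_width: 0.0001
t 10.05 tcp board mm [ 2.1 41.7 34.1] grip 0.0001 F [ 0.  -0.9  0. ] j7 -0.39
tool axes in board: x [-0.006  1.     0.   ] y [ 0.001  0.    -1.   ] z [-1.    -0.006 -0.001]
```

View pics/wrist9.png

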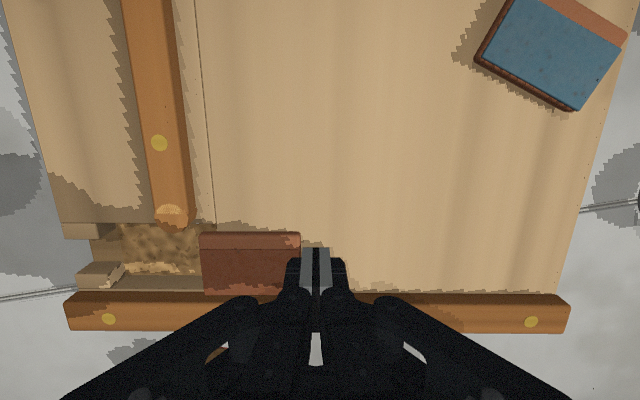

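```bash
python3 -m handwheel '[{"dx":0,"dy":0,"dz":-0.007,"wx":0,"wy":0,"wz":0},{"dx":0,"dy":0,"dz":-0.007,"wx":0,"wy":0,"wz":0},{"dx":0,"dy":0,"dz":-0.007,"wx":0,"wy":0,"wz":0},{"dx":0,"dy":0,"dz":-0.007,"wx":0,"wy":0,"wz":0},{"dx":0,"dy":0,"dz":0,"wx":0,"wy":0,"wz":0}]'; python3 where.py;python3 snap.py 10 wrist
```

```text
time_s: 10.72
eef_pos: [0.5597, -0.0668, 0.0341]
tool_rot: [0.455, -0.456, 0.541, -0.54]
force: [0.0, 0.2, -0.6]
grip_width: -0.0001
t 10.72 tcp board mm [30.1 42.1 34.1] grip -0.0001 F [ 0.   0.2 -0.6] j7 -0.39
tool axes in board: x [-0.006  1.     0.   ] y [ 0.001  0.    -1.   ] z [-1.    -0.006 -0.001]
```

View pics/wrist10.png

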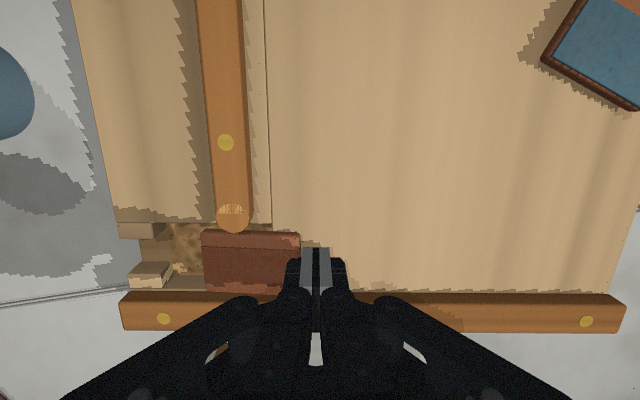

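```bash
python3 -m handwheel '[{"dx":0,"dy":0,"dz":-0.005,"wx":0,"wy":0,"wz":0},{"dx":0,"dy":0,"dz":-0.005,"wx":0,"wy":0,"wz":0},{"dx":0,"dy":0,"dz":0,"wx":0,"wy":0,"wz":0}]'; python3 where.py;python3 snap.py 11 wrist
```

```text
time_s: 11.15
eef_pos: [0.5501, -0.0651, 0.0341]
tool_rot: [0.456, -0.456, 0.541, -0.54]
force: [-1.8, 0.0, -0.5]
grip_width: -0.0002
t 11.15 tcp board mm [39.8 42.1 34.1] grip -0.0002 F [-1.8  0.  -0.5] j7 -0.4
tool axes in board: x [-0.006  1.     0.   ] y [ 0.001  0.    -1.   ] z [-1.    -0.006 -0.001]
```

View pics/wrist11.png

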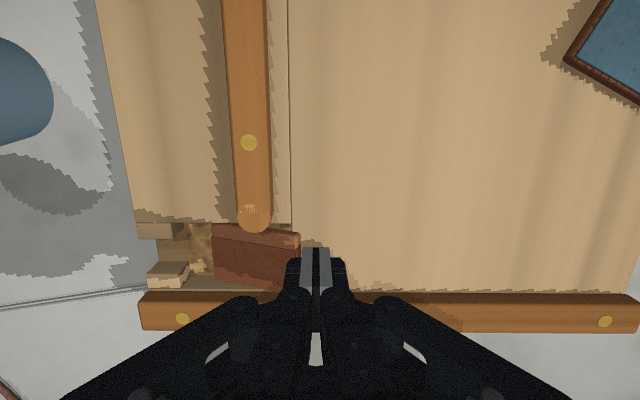

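The tile has tipped into the slot, nose down. About 5 mm more before its rear clears the lip (px 291 versus rear 300).

```bash
python3 -m handwheel '[{"dx":0,"dy":0,"dz":-0.004,"wx":0,"wy":0,"wz":0},{"dx":0,"dy":0,"dz":-0.003,"wx":0,"wy":0,"wz":0},{"dx":0,"dy":0,"dz":0,"wx":0,"wy":0,"wz":0}]'; python3 where.py;python3 snap.py 12 wrist
```

```text
time_s: 11.58
eef_pos: [0.5435, -0.0639, 0.0342]
tool_rot: [0.456, -0.456, 0.541, -0.54]
force: [-0.1, 0.0, 0.3]
grip_width: -0.0002
t 11.57 tcp board mm [46.5 42.1 34.2] grip -0.0002 F [-0.1  0.   0.3] j7 -0.4
tool axes in board: x [-0.006  1.     0.   ] y [ 0.001  0.    -1.   ] z [-1.    -0.006 -0.001]
```

View pics/wrist12.png

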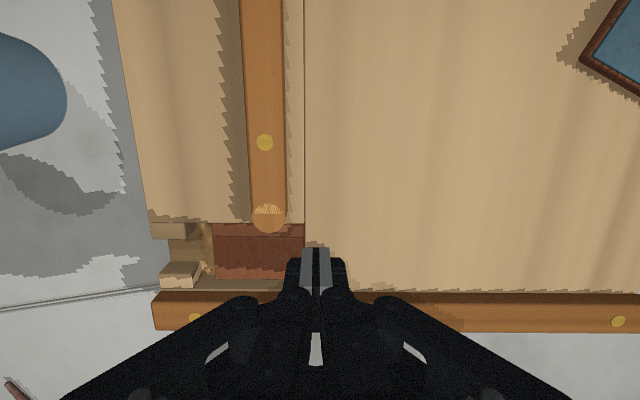

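Rust now lies down in the slot (213–303, 222–283). Lifting and moving behind the blue tile.

```bash
python3 -m handwheel '[{"dx":0,"dy":0,"dz":0.006,"wx":0,"wy":0,"wz":0},{"dx":0,"dy":-0.05,"dz":0,"wx":0,"wy":0,"wz":0},{"dx":-0.034,"dy":0,"dz":0.038,"wx":0,"wy":0,"wz":0},{"dx":-0.035,"dy":0,"dz":0.038,"wx":0,"wy":0,"wz":0},{"dx":-0.035,"dy":0,"dz":0.038,"wx":0,"wy":0,"wz":0},{"dx":-0.035,"dy":0,"dz":0.038,"wx":0,"wy":0,"wz":0},{"dx":0,"dy":0,"dz":0,"wx":0,"wy":0.145,"wz":0},{"dx":0,"dy":0,"dz":0,"wx":0,"wy":0.145,"wz":0},{"dx":0,"dy":0,"dz":0,"wx":0,"wy":0.145,"wz":0},{"dx":0,"dy":0,"dz":0,"wx":0,"wy":0,"wz":0}]'; python3 where.py -111 -95 34; python3 snap.py 13 wrist top scene; python3 - <<'E'
import cv2
a=cv2.imread('pics/scene13.png')[180:250,230:390]
cv2.imwrite('pics/scene13c.png',cv2.resize(a,None,fx=5,fy=5,interpolation=cv2.INTER_CUBIC))
E
```

```text
time_s: 12.88
eef_pos: [0.7235, 0.0463, 0.0841]
tool_rot: [-0.329, 0.329, -0.626, 0.626]
force: [-0.3, -0.2, 0.5]
grip_width: -0.0001
t 12.88 tcp board mm [-111.6  -97.9   84.1] grip -0.0001 F [-0.3 -0.2  0.5] j7 -0.91
tool axes in board: x [0.415 0.91  0.   ] y [-0.  0. -1.] z [-0.91   0.415  0.   ]
tool-frame shift to target mm [ 2.9 50.1  0.7]
```

View pics/wrist13.png

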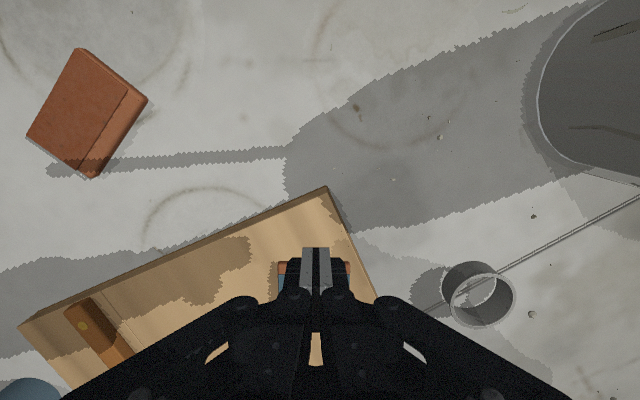

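View pics/scene13c.png

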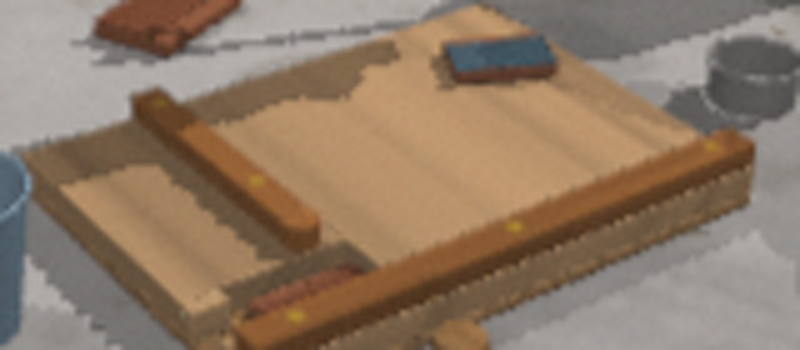

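Rust lies flat in the slot (scene crop (305,290)); blue is square to the tool (277–349). Lowering and pushing.

```bash
python3 -m handwheel '[{"dx":0,"dy":0.03,"dz":0,"wx":0,"wy":0,"wz":0},{"dx":0,"dy":0.0195,"dz":0,"wx":0,"wy":0,"wz":0},{"dx":0,"dy":0,"dz":0,"wx":0,"wy":0,"wz":0},{"dx":0.007,"dy":0,"dz":0,"wx":0,"wy":0,"wz":0},{"dx":0.007,"dy":0,"dz":0,"wx":0,"wy":0,"wz":0},{"dx":0.007,"dy":0,"dz":0,"wx":0,"wy":0,"wz":0},{"dx":0.007,"dy":0,"dz":0,"wx":0,"wy":0,"wz":0},{"dx":0,"dy":0,"dz":0,"wx":0,"wy":0,"wz":0}]'; python3 where.py ; python3 snap.py 14 wrist
```

```text
time_s: 14.02
eef_pos: [0.7069, 0.0218, 0.0348]
tool_rot: [-0.328, 0.328, -0.626, 0.627]
force: [0.1, -0.0, 0.8]
grip_width: 0.0001
t 14.03 tcp board mm [-99.5 -70.8  34.8] grip 0.0001 F [ 0.1 -0.   0.8] j7 -0.9
tool axes in board: x [0.418 0.909 0.001] y [ 0.     0.001 -1.   ] z [-0.909  0.418  0.   ]
```

View pics/wrist14.png

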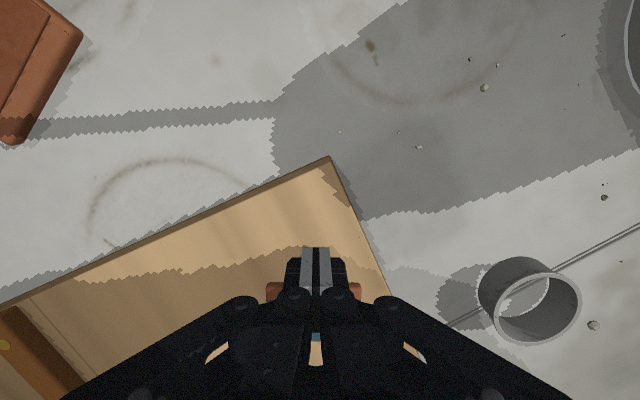

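```bash
python3 -m handwheel '[{"dx":0.007,"dy":0,"dz":0,"wx":0,"wy":-0.048,"wz":0},{"dx":0.007,"dy":0,"dz":0,"wx":0,"wy":-0.048,"wz":0},{"dx":0.007,"dy":0,"dz":0,"wx":0,"wy":-0.048,"wz":0},{"dx":0.007,"dy":0,"dz":0,"wx":0,"wy":-0.048,"wz":0},{"dx":0.007,"dy":0,"dz":0,"wx":0,"wy":-0.048,"wz":0},{"dx":0.007,"dy":0,"dz":0,"wx":0,"wy":-0.048,"wz":0},{"dx":0.007,"dy":0,"dz":0,"wx":0,"wy":-0.048,"wz":0},{"dx":0.007,"dy":0,"dz":0,"wx":0,"wy":-0.048,"wz":0},{"dx":0.007,"dy":0,"dz":0,"wx":0,"wy":-0.046,"wz":0},{"dx":0,"dy":0,"dz":0,"wx":0,"wy":0,"wz":0}]'; python3 where.py ; python3 snap.py 15 wrist scene; python3 - <<'E'
import cv2
a=cv2.imread('pics/scene15.png')[180:250,230:390]
cv2.imwrite('pics/scene15c.png',cv2.resize(a,None,fx=5,fy=5,interpolation=cv2.INTER_CUBIC))
E
```

```text
time_s: 15.32
eef_pos: [0.6824, -0.0347, 0.0348]
tool_rot: [-0.454, 0.454, -0.542, 0.542]
force: [-0.4, 0.7, 0.3]
grip_width: 0.0004
t 15.32 tcp board mm [-85.2 -10.9  34.8] grip 0.0004 F [-0.4  0.7  0.3] j7 -0.45
tool axes in board: x [0.001 1.    0.   ] y [-0.  0. -1.] z [-1.     0.001  0.   ]
```

View pics/wrist15.png

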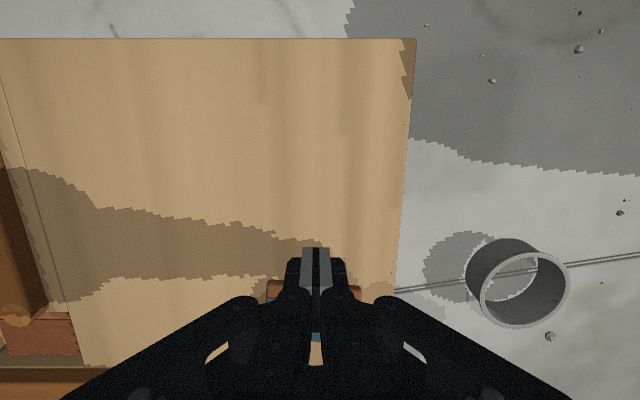

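View pics/scene15c.png

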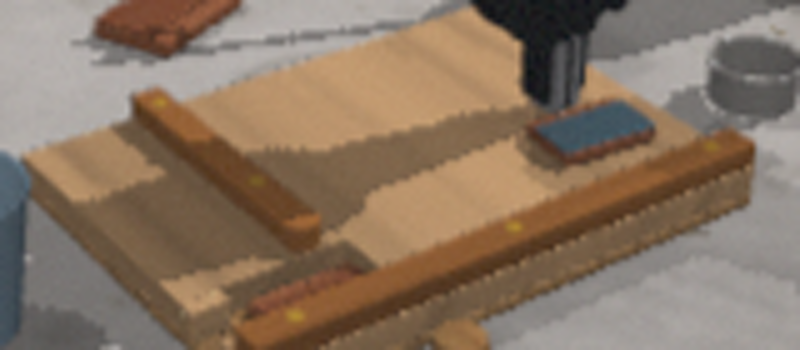

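Blue is now parallel to the fence (scene crop (590,130)). Finishing the sideways push.

```bash
python3 -m handwheel '[{"dx":0.007,"dy":0,"dz":0,"wx":0,"wy":0,"wz":0},{"dx":0.007,"dy":0,"dz":0,"wx":0,"wy":0,"wz":0},{"dx":0.006,"dy":0,"dz":0,"wx":0,"wy":0,"wz":0},{"dx":0.004,"dy":0,"dz":0,"wx":0,"wy":0,"wz":0},{"dx":0,"dy":0,"dz":0,"wx":0,"wy":0,"wz":0}]'; python3 where.py; python3 -m handwheel '[{"dx":0.002,"dy":0,"dz":0,"wx":0,"wy":0,"wz":0},{"dx":0.0015,"dy":0,"dz":0,"wx":0,"wy":0,"wz":0},{"dx":0,"dy":0,"dz":0,"wx":0,"wy":0,"wz":0}]'; python3 where.py;python3 - <<'E'
from h import *
b=np.load('board.npy');d=dict(np.load('pics/top0.npz'))
print(w2b(b,ray(d,(358,132),.022))*1000)
E
```

```text
time_s: 16.05
eef_pos: [0.6779, -0.0586, 0.0347]
tool_rot: [-0.454, 0.454, -0.542, 0.542]
force: [0.5, -0.3, 0.1]
grip_width: -0.0001
t 16.05 tcp board mm [-84.9  13.4  34.7] grip -0.0001 F [ 0.5 -0.3  0.1] j7 -0.41
tool axes in board: x [0.001 1.    0.001] y [ 0.     0.001 -1.   ] z [-1.     0.001 -0.   ]
time_s: 16.42
eef_pos: [0.6776, -0.0598, 0.0349]
tool_rot: [0.455, -0.454, 0.542, -0.541]
force: [1.0, 2.3, -0.8]
grip_width: 0.0001
t 16.43 tcp board mm [-84.8  14.6  34.9] grip 0.0001 F [ 1.   2.3 -0.8] j7 -0.41
tool axes in board: x [-0.001  1.    -0.001] y [-0.    -0.001 -1.   ] z [-1.    -0.001  0.   ]
[-195.12228238    8.80138477   22.        ]
```

```bash
python3 -m handwheel '[{"dx":-0.014,"dy":0,"dz":0,"wx":0,"wy":0,"wz":0},{"dx":0,"dy":-0.045,"dz":0,"wx":0,"wy":0,"wz":0},{"dx":0.02,"dy":0,"dz":0.027,"wx":0,"wy":0,"wz":0},{"dx":0.021,"dy":0,"dz":0.027,"wx":0,"wy":0,"wz":0},{"dx":0,"dy":0,"dz":0,"wx":0,"wy":0,"wz":0}]'; python3 where.py -138 42 34; python3 snap.py 16 wrist; python3 - <<'E'
from h import *
E
```

```text
time_s: 17.05
eef_pos: [0.7274, -0.1014, 0.0798]
tool_rot: [-0.453, 0.453, -0.542, 0.544]
force: [0.3, -0.1, 0.1]
grip_width: 0.0002
t 17.05 tcp board mm [-141.1   47.    79.8] grip 0.0002 F [ 0.3 -0.1  0.1] j7 -0.33
tool axes in board: x [0.004 1.    0.003] y [-0.002  0.003 -1.   ] z [-1.     0.004  0.002]
tool-frame shift to target mm [-5.1 45.8 -3.2]
```

View pics/wrist16.png

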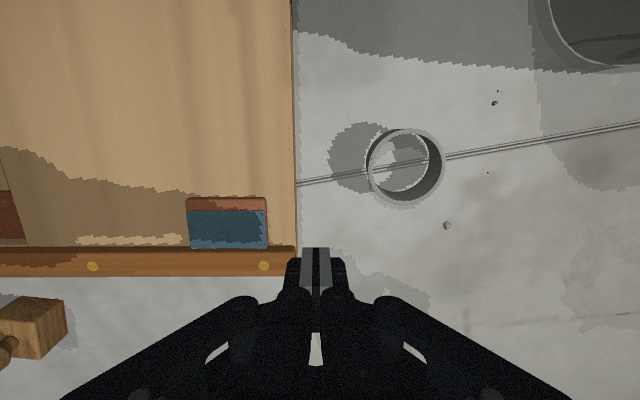

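```bash
python3 -m handwheel '[{"dx":0,"dy":0.025,"dz":0,"wx":0,"wy":0,"wz":0},{"dx":0,"dy":0.02,"dz":0,"wx":0,"wy":0,"wz":0},{"dx":0,"dy":0,"dz":0,"wx":0,"wy":0,"wz":0}]'; python3 where.py -138 42 34
```

```text
time_s: 17.48
eef_pos: [0.7227, -0.0956, 0.0304]
tool_rot: [0.453, -0.457, 0.543, -0.539]
force: [0.1, 0.3, 0.5]
grip_width: 0.0
t 17.48 tcp board mm [-135.5   42.    30.4] grip 0.0 F [0.1 0.3 0.5] j7 -0.34
tool axes in board: x [-0.002  1.    -0.   ] y [ 0.007  0.    -1.   ] z [-1.    -0.002 -0.007]
tool-frame shift to target mm [-0.  -3.6  2.5]
```

```bash
python3 -m handwheel '[{"dx":0,"dy":0,"dz":0,"wx":0,"wy":0,"wz":0},{"dx":0,"dy":0,"dz":0,"wx":0,"wy":0,"wz":0}]'; python3 where.py -138 42 34.5
```

```text
time_s: 17.73
eef_pos: [0.7265, -0.097, 0.0357]
tool_rot: [-0.455, 0.454, -0.541, 0.542]
force: [-0.9, 0.5, 0.8]
grip_width: 0.0001
t 17.73 tcp board mm [-139.5   42.8   35.7] grip 0.0001 F [-0.9  0.5  0.8] j7 -0.34
tool axes in board: x [-0.  1. -0.] y [-0.001 -0.    -1.   ] z [-1.    -0.     0.001]
tool-frame shift to target mm [-0.8  1.2 -1.5]
```

Settled at z 35.7 (the low reading was a transient). Pushing along the fence.

```bash
python3 -m handwheel '[{"dx":0,"dy":0.0012,"dz":-0.005,"wx":0,"wy":0,"wz":0},{"dx":0,"dy":0,"dz":-0.008,"wx":0,"wy":0,"wz":0},{"dx":0,"dy":0,"dz":-0.008,"wx":0,"wy":0,"wz":0},{"dx":0,"dy":0,"dz":-0.008,"wx":0,"wy":0,"wz":0},{"dx":0,"dy":0,"dz":-0.008,"wx":0,"wy":0,"wz":0},{"dx":0,"dy":0,"dz":-0.008,"wx":0,"wy":0,"wz":0},{"dx":0,"dy":0,"dz":-0.008,"wx":0,"wy":0,"wz":0},{"dx":0,"dy":0,"dz":0,"wx":0,"wy":0,"wz":0}]'; python3 where.py; python3 snap.py 17 wrist
```

```text
time_s: 18.73
eef_pos: [0.6729, -0.0877, 0.0335]
tool_rot: [0.454, -0.455, 0.542, -0.542]
force: [0.8, -0.4, -0.1]
grip_width: 0.0
t 18.73 tcp board mm [-85.1  42.9  33.5] grip 0.0 F [ 0.8 -0.4 -0.1] j7 -0.37
tool axes in board: x [-0.001  1.     0.   ] y [ 0.001  0.    -1.   ] z [-1.    -0.001 -0.001]
```

View pics/wrist17.png

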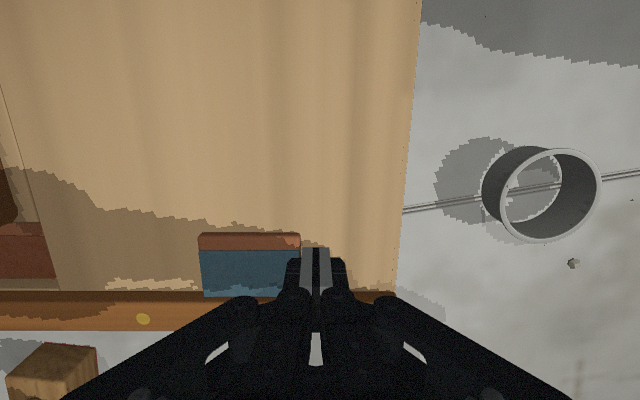

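```bash
python3 -m handwheel '[{"dx":0,"dy":0,"dz":-0.008,"wx":0,"wy":0,"wz":0},{"dx":0,"dy":0,"dz":-0.008,"wx":0,"wy":0,"wz":0},{"dx":0,"dy":0,"dz":-0.008,"wx":0,"wy":0,"wz":0},{"dx":0,"dy":0,"dz":-0.008,"wx":0,"wy":0,"wz":0},{"dx":0,"dy":0,"dz":-0.008,"wx":0,"wy":0,"wz":0},{"dx":0,"dy":0,"dz":-0.008,"wx":0,"wy":0,"wz":0},{"dx":0,"dy":0,"dz":-0.008,"wx":0,"wy":0,"wz":0},{"dx":0,"dy":0,"dz":-0.008,"wx":0,"wy":0,"wz":0},{"dx":0,"dy":0,"dz":-0.008,"wx":0,"wy":0,"wz":0},{"dx":0,"dy":0,"dz":-0.008,"wx":0,"wy":0,"wz":0},{"dx":0,"dy":0,"dz":0,"wx":0,"wy":0,"wz":0}]'; python3 where.py; python3 snap.py 18 wrist
```

```text
time_s: 20.15
eef_pos: [0.5939, -0.0738, 0.0334]
tool_rot: [0.454, -0.455, 0.542, -0.541]
force: [0.5, 0.4, -0.2]
grip_width: 0.0
t 20.15 tcp board mm [-4.9 43.1 33.4] grip 0.0 F [ 0.5  0.4 -0.2] j7 -0.4
tool axes in board: x [-0.001  1.     0.   ] y [ 0.001  0.    -1.   ] z [-1.    -0.001 -0.001]
```

View pics/wrist18.png

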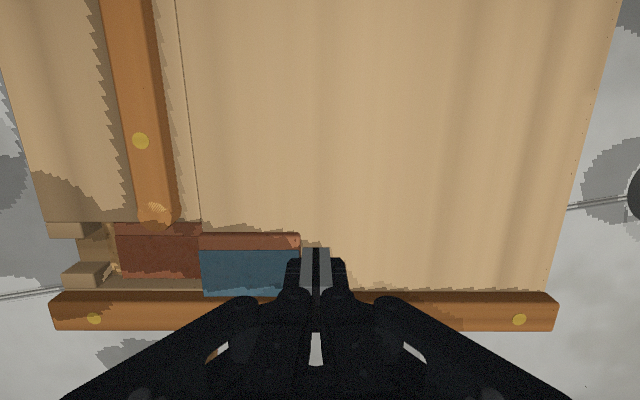

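```bash
python3 -m handwheel '[{"dx":0,"dy":0,"dz":-0.007,"wx":0,"wy":0,"wz":0},{"dx":0,"dy":0,"dz":-0.007,"wx":0,"wy":0,"wz":0},{"dx":0,"dy":0,"dz":-0.007,"wx":0,"wy":0,"wz":0},{"dx":0,"dy":0,"dz":-0.006,"wx":0,"wy":0,"wz":0},{"dx":0,"dy":0,"dz":-0.006,"wx":0,"wy":0,"wz":0},{"dx":0,"dy":0,"dz":-0.005,"wx":0,"wy":0,"wz":0},{"dx":0,"dy":0,"dz":-0.005,"wx":0,"wy":0,"wz":0},{"dx":0,"dy":0,"dz":0,"wx":0,"wy":0,"wz":0}]'; python3 where.py; python3 snap.py 19 wrist
```

```text
time_s: 21.2
eef_pos: [0.5519, -0.0664, 0.0335]
tool_rot: [0.454, -0.455, 0.542, -0.542]
force: [-0.5, 0.1, 0.6]
grip_width: -0.0002
t 21.2 tcp board mm [37.7 43.  33.5] grip -0.0002 F [-0.5  0.1  0.6] j7 -0.41
tool axes in board: x [-0.001  1.     0.   ] y [ 0.001  0.    -1.   ] z [-1.    -0.001 -0.001]
```

View pics/wrist19.png

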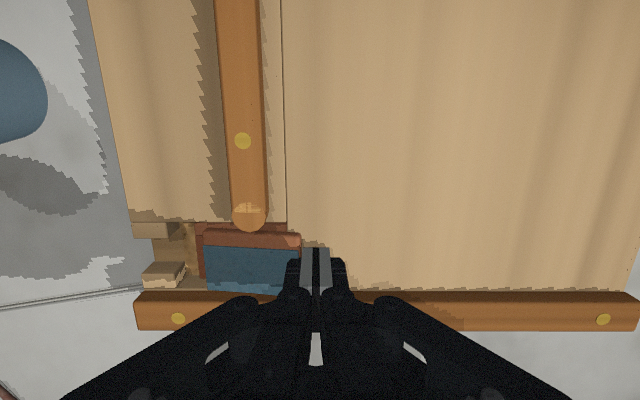

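```bash
python3 -m handwheel '[{"dx":0,"dy":0,"dz":-0.004,"wx":0,"wy":0,"wz":0},{"dx":0,"dy":0,"dz":-0.003,"wx":0,"wy":0,"wz":0},{"dx":0,"dy":0,"dz":-0.002,"wx":0,"wy":0,"wz":0},{"dx":0,"dy":0,"dz":0,"wx":0,"wy":0,"wz":0}]'; python3 where.py; python3 snap.py 20 wrist
```

```text
time_s: 21.75
eef_pos: [0.5433, -0.0648, 0.0335]
tool_rot: [0.454, -0.455, 0.542, -0.542]
force: [-0.1, -0.4, 0.0]
grip_width: 0.0
t 21.75 tcp board mm [46.5 43.  33.5] grip 0.0 F [-0.1 -0.4  0. ] j7 -0.42
tool axes in board: x [-0.001  1.     0.   ] y [ 0.  0. -1.] z [-1.    -0.001 -0.   ]
```

View pics/wrist20.png

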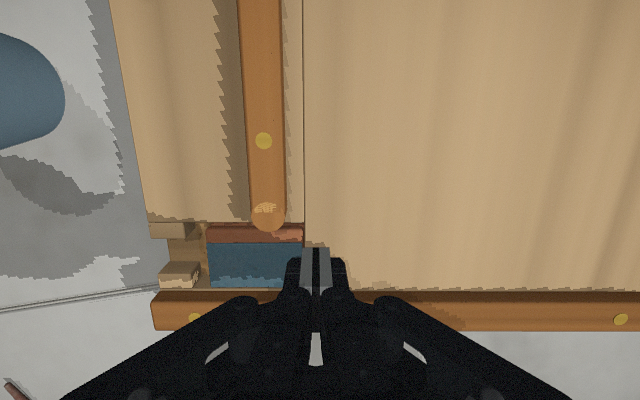

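Blue seems to have dropped (207–303, 223–288). Lifting away to check.

```bash
python3 -m handwheel '[{"dx":0,"dy":0,"dz":0.012,"wx":0,"wy":0,"wz":0},{"dx":0,"dy":-0.05,"dz":0.01,"wx":0,"wy":0,"wz":0},{"dx":0,"dy":-0.05,"dz":0.03,"wx":0,"wy":0,"wz":0},{"dx":-0.03,"dy":-0.03,"dz":0.03,"wx":0,"wy":0,"wz":0},{"dx":0,"dy":0,"dz":0,"wx":0,"wy":0,"wz":0},{"dx":0,"dy":0,"dz":0,"wx":0,"wy":0,"wz":0}]'; python3 where.py; python3 snap.py 21 wrist scene top; python3 - <<'E'
import cv2
a=cv2.imread('pics/scene21.png')[185:275,205:345]
b=cv2.imread('pics/wrist21.png')
cv2.imwrite('pics/scene21c.png',cv2.resize(a,None,fx=5.5,fy=5.5,interpolation=cv2.INTER_CUBIC))
E
```

```text
time_s: 22.55
eef_pos: [0.6296, -0.0497, 0.1631]
tool_rot: [0.454, -0.455, 0.542, -0.542]
force: [-1.0, 0.1, -0.1]
grip_width: -0.0002
t 22.55 tcp board mm [-35.8  13.  163.1] grip -0.0002 F [-1.   0.1 -0.1] j7 -0.37
tool axes in board: x [-0.001  1.     0.   ] y [ 0.001  0.    -1.   ] z [-1.    -0.001 -0.001]
```

View pics/scene21c.png

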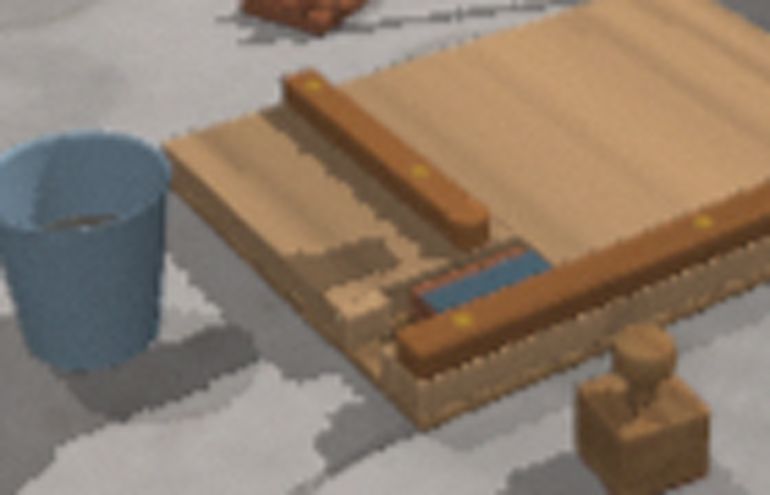

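View pics/wrist21.png

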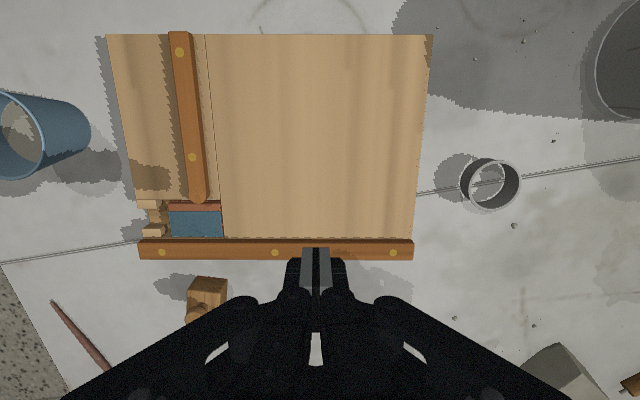

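```bash
python3 - <<'E'
import cv2
b=cv2.imread('pics/wrist21.png')[190:265,130:240]
cv2.imwrite('pics/wrist21c.png',cv2.resize(b,None,fx=7,fy=7,interpolation=cv2.INTER_CUBIC))
from h import *
bd=np.load('board.npy');d=dict(np.load('pics/wrist21.npz'))
hsv=cv2.cvtColor(d['color'].astype(np.uint8),cv2.COLOR_RGB2HSV)
m=((hsv[...,0]>85)&(hsv[...,0]<125)&(hsv[...,1]>50)).astype(np.uint8);m[:195]=0;m[245:]=0;m[:,:150]=0;m[:,240:]=0
y,x=np.nonzero(m);print(len(x))
for p in [(x.min(),220),(x.max()+1,220),(195,y.min()),(195,y.max()+1)]: print(p,[np.round(w2b(bd,ray(d,p,z))*1000,1) for z in (.0225,.0295)])
E
```

```text
1266
(np.int64(168), 220) [array([101.2,  41.9,  22.5]), array([97.6, 39.2, 29.5])]
(np.int64(223), 220) [array([49.6, 41.9, 22.5]), array([47.4, 39.1, 29.5])]
(195, np.int64(211)) [array([74.8, 32.9, 22.5]), array([71.9, 30.4, 29.5])]
(195, np.int64(237)) [array([77.9, 59.4, 22.5]), array([75. , 56.1, 29.5])]
```

View pics/wrist21c.png

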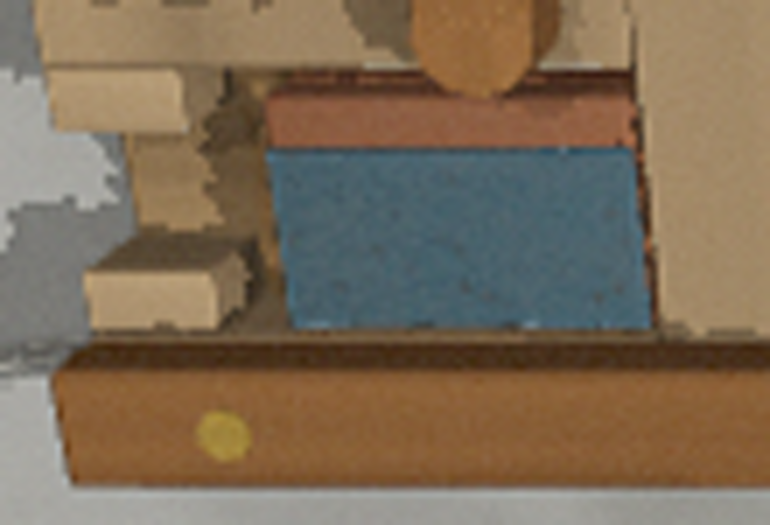

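Ambiguous whether blue's rear is just clear of the lip or resting on it by a hair. Looking from right above the lip, closer.

```bash
python3 -m handwheel '[{"dx":0.02,"dy":0.02,"dz":-0.043,"wx":0,"wy":0,"wz":0},{"dx":0.02,"dy":0.02,"dz":-0.043,"wx":0,"wy":0,"wz":0},{"dx":0,"dy":0.035,"dz":0,"wx":0,"wy":0,"wz":0},{"dx":0,"dy":0,"dz":0,"wx":0,"wy":0,"wz":0},{"dx":0,"dy":0,"dz":0,"wx":0,"wy":0,"wz":0}]'; python3 where.py; python3 snap.py 22 wrist; python3 - <<'E'
import cv2
b=cv2.imread('pics/wrist22.png')
cv2.imwrite('pics/wrist22c.png',cv2.resize(b[170:290,200:350],None,fx=5,fy=5,interpolation=cv2.INTER_CUBIC))
E
```

```text
time_s: 23.32
eef_pos: [0.5389, -0.074, 0.0893]
tool_rot: [-0.455, 0.454, -0.542, 0.542]
force: [0.8, -0.0, -0.1]
grip_width: 0.0003
t 23.32 tcp board mm [49.2 52.8 89.3] grip 0.0003 F [ 0.8 -0.  -0.1] j7 -0.35
tool axes in board: x [-0.     1.    -0.001] y [-0.001 -0.001 -1.   ] z [-1.    -0.     0.001]
```

View pics/wrist22c.png

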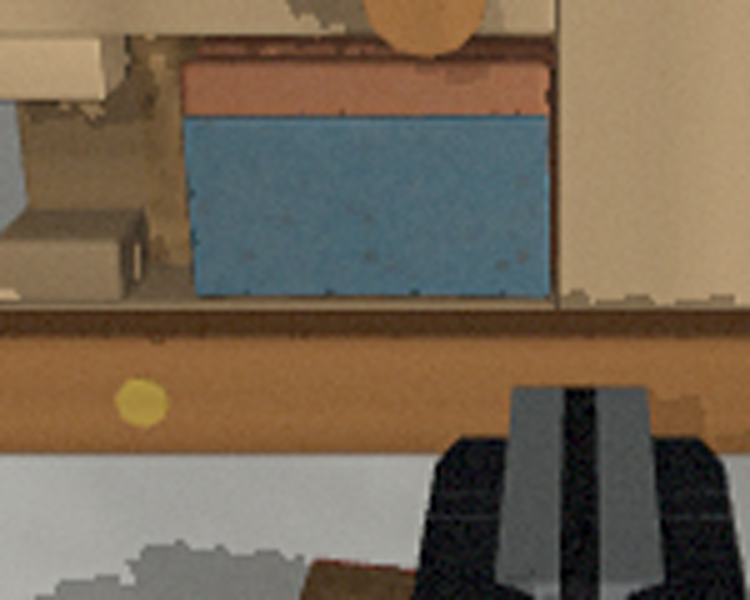

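View pics/wrist22.png

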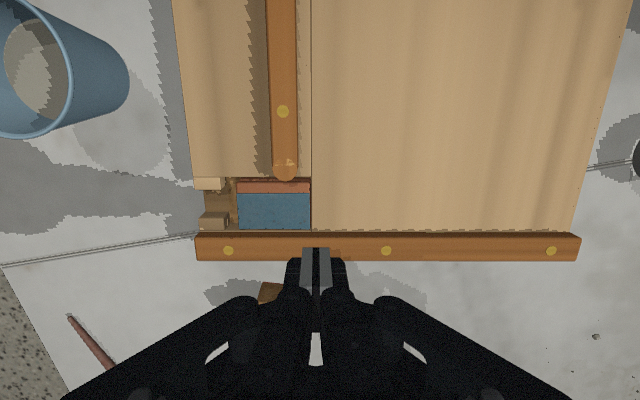

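From straight above, the blue rear edge (crop x 550) is clear of the lip (558) by about 1 mm, and all four sides are parallel, so it lies in the slot. The sliver of rust beneath shows at top. Lifting away, then a last check of the bystanders.

```bash
python3 -m handwheel '[{"dx":0,"dy":-0.05,"dz":0,"wx":0,"wy":0,"wz":0},{"dx":-0.03,"dy":-0.05,"dz":0.03,"wx":0,"wy":0,"wz":0},{"dx":-0.03,"dy":-0.04,"dz":0.04,"wx":0,"wy":0,"wz":0},{"dx":0,"dy":0,"dz":0,"wx":0,"wy":0,"wz":0},{"dx":0,"dy":0,"dz":0,"wx":0,"wy":0,"wz":0}]'; python3 snap.py 23 wrist scene; python3 - <<'E'
import cv2,numpy as np
a=cv2.imread('pics/scene0.png');b=cv2.imread('pics/scene23.png')
for n,(x0,y0,x1,y1) in {'cup':(200,205,240,255),'stamp':(305,245,336,278),'ring':(370,185,393,205),'bigrust':(247,172,281,193)}.items():
    print(n,round(float(np.abs(a[y0:y1,x0:x1].astype(int)-b[y0:y1,x0:x1]).mean()),1), [round(float(v),2) for v in cv2.phaseCorrelate(a[y0:y1,x0:x1].mean(2),b[y0:y1,x0:x1].mean(2))[0]])
E
```

```text
time_s: 24.0
eef_pos: [0.615, -0.0286, 0.226]
tool_rot: [-0.455, 0.454, -0.541, 0.542]
force: [-0.2, 0.1, -0.6]
grip_width: 0.0002
cup 3.9 [-0.1, -0.1]
stamp 2.7 [-0.01, 0.14]
ring 2.8 [0.06, 0.07]
bigrust 3.0 [0.0, 0.01]
```

View pics/scene23.png

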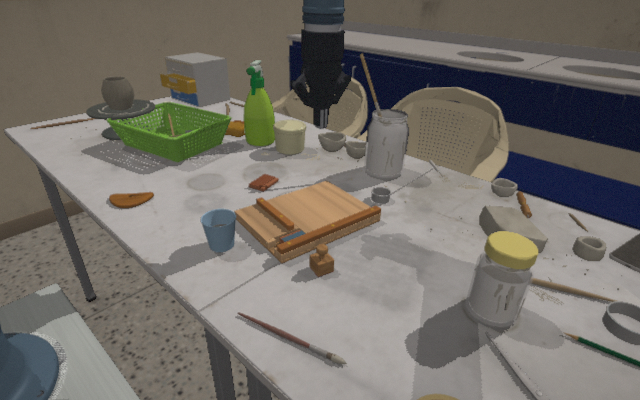

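Blue lies in the slot at (291,237), the deck is clear, and cup, stamp and ring are unmoved. Handing in.

```bash
python3 -c "
from station import manip;print(manip.job_done())"
```

```text
the job is handed in; nothing more can be done
None
```

Both tiles are filed in the slot, and I handed the job in at about 24 s. I slid the rust-red tile to the fence and through the gate first. It was seen lying flat in the slot before the blue one went through and dropped on top.

- **Blue tile:** seen from straight above the lip, it lies parallel to the slot, glazed face up, with its rear edge about 1 mm clear of the lip. An earlier, more slanted view could not settle whether that edge still rested on the lip.
- **Other objects:** the cup, stamp and ring show no measurable shift (0.15 px or less) from the starting picture, and the arm had lifted clear.
- **Contact forces:** during the first rust push the fingertips rode up on the tile's rim, with about 6 N upward. I backed off, lowered them 2 mm and pushed again. The highest force read after any move was about 6 N.

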